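# Copy a bracket's angle with a locking bevel gauge

### The job

One of the two hinged brackets on the board has its leaf already set: lay the bevel gauge's stock flat against that bracket's front face and slide it home against the corner, so that the blade swings round flush with the leaf, then press the lock lever fully down while it sits there. Carry the locked gauge to the other bracket, whose loose leaf stands nearly straight, and slide it home there in the same way so that its blade, and nothing else, pushes that leaf round to the same angle; leave the gauge lying there, released and still locked. Press the gauge firmly but gently home each time (a push of about 10 N, never over 25 N), and leave the battery, tape roll and glue gun where they are.

Things in the scene. Friction and masses are not known exactly. Their poses are not given: they have to be found in the camera images.
- bevel_grip (a point): Centre of the upright dark wood grip rib on the loose bevel gauge, where to take it: 18 mm wide (x), 36 long (y), 22 to 66 mm above the gauge's underside, this point at 46. It lies at x -13, y -84 mm from the pivot axis. Axes as for the pivot. Gauge mass about 0.75 kg (0.6 to 0.95).
- bevel_pivot (a point): Pivot axis of the gauge, 10 mm above its underside. y points along the stock to its pivot end, z up. Wooden stock: x -26 to 0, y -110 to 0 mm, 22 high; its working face is the plane x = 0, looking to +x. Home on a bracket, this point is on its corner (within 1.5 mm): a brass nose 21 to 27 mm up then stops on the hinge pin. A round disc (radius 44, 27 to 31 mm up) passes over the bracket.
- blade_root (a point): Root of the steel blade, on the pivot axis. Blade from 28 to 95 mm along this +x, 6 thick, 3 to 17 mm above the underside; working face plane y = 0, looking to -y. Stock-blade angle = 90 deg + blade's yaw relative to the gauge; starts at 66 to 83. Unlocked (0.012 N m) the leaf's end pushes it open as the gauge slides to -y along a front face; flush when home. Locked, it holds light pushes.
- lock_tip (a point): End of the gauge's lock lever: steel, black tip, 14 to 18 mm wide, 50 long, hinged 51 mm above the underside at x -13, y -33 mm of the pivot, pointing to +y over the disc. Raised: 34 degrees up (end at y 8, 79 mm up). Locked: level (end at y 17; top 55 mm up). Push it straight down from above at about x -13, y 6; takes about 8 N and stays down.
- lock (a joint): Angle of the lock lever in rad: 0 unlocked (raised), 0.66 fully down; the blade is locked above 0.55.
- setbracket_corner (a point): Corner of an aluminium bracket fixed on the board, 10 mm above the board, where its leaf is hinged. Base: x 0 to 45, y -90 to 0 mm from here, 18 high, hinge pin to 25; its front face (towards the robot) is the plane x = 0, looking to -x; gauge's x, y axes match these when home. Its leaf is set and tight.
- setbracket_leaf_root (a point): Root of that bracket's leaf, on the hinge axis at the corner. Plate 75 mm long along this +x, 6 thick, 17 high; outer face (for the blade) is the plane y = 0, looking to +y. Corner angle = 90 deg + leaf's yaw relative to the bracket. Tight; corner angle 100 to 125 degrees. The unlocked blade meets its end 40 to 72 mm short of home, so start the slide about 85 mm short.
- loosebracket_corner (a point): Corner of an aluminium bracket fixed on the board, 10 mm above the board, where its leaf is hinged. Base: x 0 to 45, y -90 to 0 mm from here, 18 high, hinge pin to 25; its front face (towards the robot) is the plane x = 0, looking to -x; gauge's x, y axes match these when home. Its leaf is loose.
- loosebracket_leaf_root (a point): Root of that bracket's leaf, on the hinge axis at the corner. Plate 75 mm long along this +x, 6 thick, 17 high; outer face (for the blade) is the plane y = 0, looking to +y. Corner angle = 90 deg + leaf's yaw relative to the bracket. Stiff (0.024 N m), stays where pushed; starts at 150 to 159 degrees. The locked blade meets its end about 50 mm short of home and turns it.
- board: Plywood board 280 x 760 x 12 mm lying fixed on the table; origin at the centre of its underside. Both brackets are fixed on it, parallel to its axes (either may be on the left), and the gauge lies on it.
- battery: Bystander: grey battery block 26 x 48 x 17 mm, on the board's far edge; origin at the centre of its underside.
- taperoll: Bystander: roll of tape, 64 mm across, 19 mm high, beside the board; origin at the centre of its underside.
- gluegun: Bystander: black glue gun lying on its side, 200 mm long, 32 mm high, beside the board; origin under its barrel.
Not all that is in view belongs to the job. Of the things that look like the part that bears bevel_grip, the largest one is meant.

How it is judged:
By the outcome, as a careful person would: the job done as asked, in the order asked, and still so for the second after the job is handed in, with the robot touching nothing.
It also fails if it takes over 72 s, if anything falls off the work surface, if the arm or the gripper's body presses on something with over 40 N, if the wrist force passes 120 N, or if a joint passes its speed limit or range.

### The arm

A 6-joint arm with a two-finger parallel gripper is mounted at the origin on the work surface. World frame = base frame: x ahead of the robot, y to its left, z up, the work surface at z = 0. Lengths are in m, angles in rad, forces in N, time in s.
With the tool pointing down it reaches from about 0.3 to 0.875 m from the base axis. Payload 6.4 kg.
Tool frame: the origin (TCP) lies at the very end of the fingers, on their centre line; the grasp point (between the pads) lies grip_point_offset behind it (grip_point_offset is the distance from the TCP to the grasp point, in m); y points along the fingers, x is the direction in which the jaws open and shut, and the axes are right-handed (so a half turn about y gives the same grasp; the last joint's range is limited). The gripper opens to 85 mm and grips with 20 to 120 N. Pads are 22 mm wide; open, the fingers measure 114 mm over their backs; the gripper's body (76 mm by 85 mm) begins 54 mm behind the grasp point. The pads swing forward as they close: fully open they stand 13 mm farther back than shut.
Start: joints at [-1.39, 0.181, 1.607, -0, 1.354, -0.206], TCP at [0.217, -0.533, 0.231] pointing down, gripper open.
Joint ranges: [-2.99, 2.99], [-0.89, 2.07], [0.3, 2.58], [-1.14, 4.28], [0, 2.63], [-3.12, 3.12]. Speed limits (rad/s): [2.57, 2.57, 3.01, 3.14, 3.14, 3.14].

### API

Orientations are given as a unit quaternion [w, x, y, z].
In Python, from bench import get_obs, camera, camera_model, hand_in, grip_point_offset gives the robot as it stands.
- The arm moves only by the shell command python3 -m jog 'ROWS'. ROWS is JSON, a list of rows, each a list of 7 numbers: the shift along the tool's x, y, z in mm, then the turn, a rotation vector about the tool's x, y, z in degrees, then the gripper's target within -1 to 1 (shut at 1, half-way at 0, fully open at -1). In form: [[x, y, z, ax, ay, az, grip], ...]. A call has 1 to 8 rows; each row shifts and turns the commanded pose from where the row before left it, along the tool's axes as they then stand; what a row does not reach is not made up. A row lasts 1/12 s, in which the tool goes at most 41.7 mm and 7.16 degrees, less where a joint would pass 70% of its speed; a pose out of reach is approached as far as the arm can. A call is refused whole if a number of a shift passes 41.7 or a number of a turn 7.16, either way. A call with a gripper value outside its range is refused whole. The fingers move at their own pace and stop on an object; the grip force is fixed at half the most. Time passes only in rows, so rows that do not move let the fingers close. It gives the time, the measured TCP pose, the force and the opening at its end, in the units of the state.
- get_obs(): the state, without advancing time (a new reading comes with each control period).
- camera(name): name is "side" or "top"; returns the picture (480x640x3 uint8, blue, green, red); there is no depth.
- camera_model(name): a dict with "K" (3x3 intrinsics, pixels), "pose" (4x4, takes a point from camera to world coordinates). Camera axes: x right, y down, z forward; pixel columns grow to the right and rows downward; lengths in m; the calibration is good to about 2 mm. A picture is of the moment at which its call begins. camera_model takes no time and is no camera call.
- hand_in(): hands the job in, once; it reports no verdict.
The state is a dict: "time_s": time; "q": joint angles; "dq": joint speeds; "joint_efforts": joint torques, N m; "eef_pos": TCP position; "eef_rot": TCP orientation; "wrist_force": force on the tool from outside, world axes, zero at the start; "torque": the same for the moment, N m; "opening": opening from 0.0 (shut) to 1.0 (fully open).
Only numpy, scipy, OpenCV 4.12 (cv2) and the standard library are available. Lean on these libraries where they do the work, as an engineer would, in place of code of your own. Each camera call takes 0.05 s, during which the arm holds its last target.

## Working session

There is one attempt and no reset: what is moved stays moved. The work goes in short steps, Python scripts to look and compute and a shell command to move; the robot and the scene stay as the last step left them, time stands still between calls to the robot, and variables do not carry over. Pictures are saved under pics/ and viewed, and the job is handed in when it is done.

```bash
ls; mkdir -p pics; python3 - <<'E'
from bench import *
import bench,cv2
print(get_obs()); print(bench.grip_point_offset)
for n in("top","side"):
    cv2.imwrite(f"pics/{n}0.png",camera(n)); m=camera_model(n); print(m)
E
```

```text
pics
{'time_s': 0.0, 'q': array([-1.39032053e+00,  1.81570932e-01,  1.60802096e+00,  1.87702409e-05,
        1.35382733e+00, -2.06307609e-01]), 'dq': array([ 0.00080819,  0.00050635, -0.00093283,  0.00045634,  0.00179158,
        0.00120873]), 'joint_efforts': array([ 7.21819051e-04, -4.44870973e+01, -3.51334798e+01, -1.00862917e-04,
        9.03038308e-03,  3.68338490e-06]), 'eef_pos': array([ 0.21680992, -0.53194417,  0.23036111]), 'eef_rot': array([ 0.58723923, -0.58630518,  0.39503187, -0.39413975]), 'wrist_force': array([ 0.17084615, -0.00824784,  0.41090822]), 'torque': array([ 0.02720318, -0.03832379, -0.03235422]), 'opening': 0.998715397693541}
0.0187
{'K': array([[440.59951882,   0.        , 317.93270105],
       [  0.        , 440.59951882, 248.01613246],
       [  0.        ,   0.        ,   1.        ]]), 'pose': array([[ 0.00448071, -0.99753776,  0.06998809,  0.46970083],
       [-0.99992898, -0.00369655,  0.01132971,  0.0028208 ],
       [-0.0110431 , -0.07003389, -0.99748349,  1.12781818],
       [ 0.        ,  0.        ,  0.        ,  1.        ]])}
{'K': array([[549.19700679,   0.        , 319.33765121],
       [  0.        , 549.19700679, 239.41380949],
       [  0.        ,   0.        ,   1.        ]]), 'pose': array([[-0.9411028 , -0.2555686 ,  0.22138251,  0.21273085],
       [-0.33764467,  0.67560558, -0.65540306,  0.94508659],
       [ 0.01793318, -0.69155028, -0.72210568,  1.12070297],
       [ 0.        ,  0.        ,  0.        ,  1.        ]])}
```

View pics/top0.png

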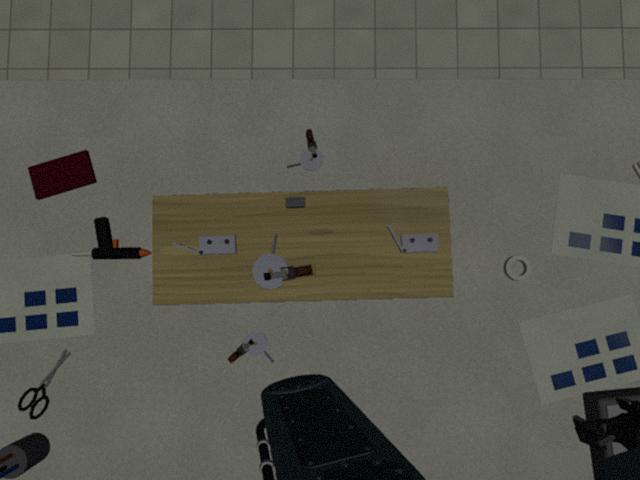

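View pics/side0.png

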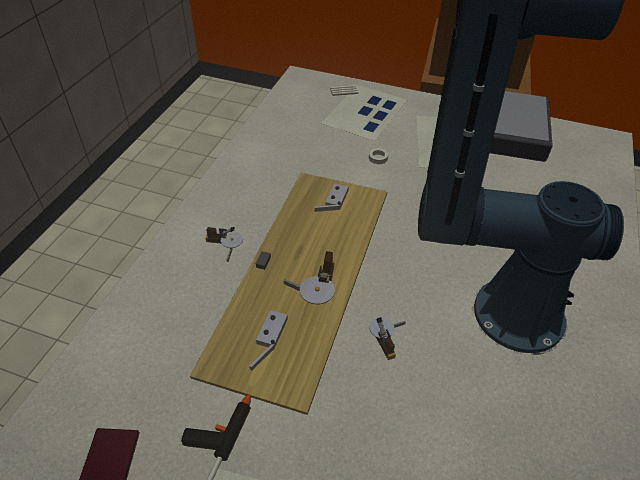

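```bash
cat > h.py <<'E'
from bench import *
import cv2,numpy as np
from scipy.spatial.transform import Rotation as R
def ray(n,u,v):
    m=camera_model(n);T=m["pose"];d=np.linalg.inv(m["K"])@[u,v,1]
    return T[:3,3],T[:3,:3]@d
def px(n,u,v,z):
    o,d=ray(n,u,v); return o+d*(z-o[2])/d[2]
def proj(n,p):
    m=camera_model(n);T=m["pose"];c=T[:3,:3].T@(np.array(p)-T[:3,3]);w=m["K"]@c;return w[:2]/w[2]
def crop(im,x0,y0,x1,y1,s,name):
    c=cv2.resize(im[y0:y1,x0:x1],None,fx=s,fy=s,interpolation=cv2.INTER_CUBIC)
    cv2.imwrite("pics/"+name,np.clip(c*1.6,0,255).astype(np.uint8))
def st():
    o=get_obs(); r=R.from_quat(np.roll(o["eef_rot"],-1)).as_matrix()
    print(o["time_s"],o["eef_pos"].round(4),"F",o["wrist_force"].round(1),"open",round(o["opening"],3));print(r.round(4))
    return o,r
E
python3 - <<'E'
from h import *
st()
t=cv2.imread("pics/top0.png")
crop(t,240,215,330,295,8,"g.png"); crop(t,160,215,250,275,8,"l.png"); crop(t,375,210,455,265,9,"s.png")
E
```

```text
0.1 [ 0.2168 -0.532   0.2305] F [-0.1 -0.2 -0.6] open 1.001
[[ 3.772e-01 -3.000e-04  9.261e-01]
 [-9.261e-01  1.600e-03  3.772e-01]
 [-1.600e-03 -1.000e+00  4.000e-04]]
```

View pics/g.png

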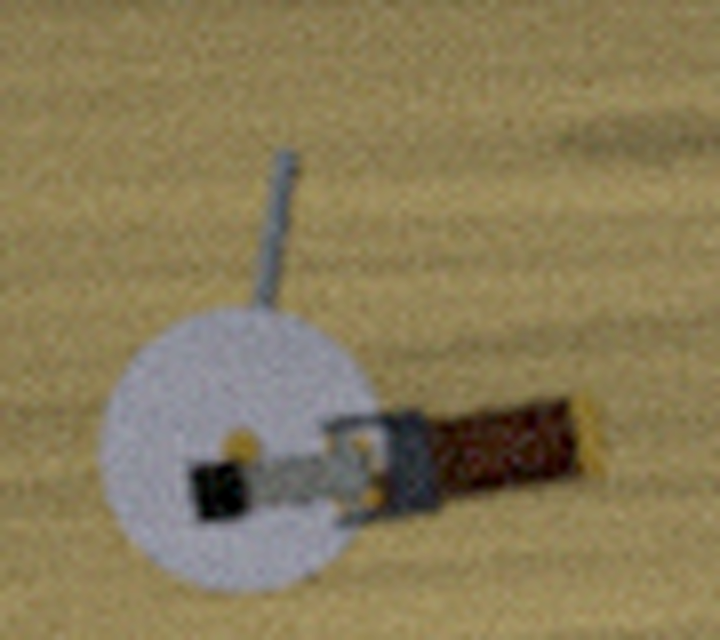

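View pics/l.png

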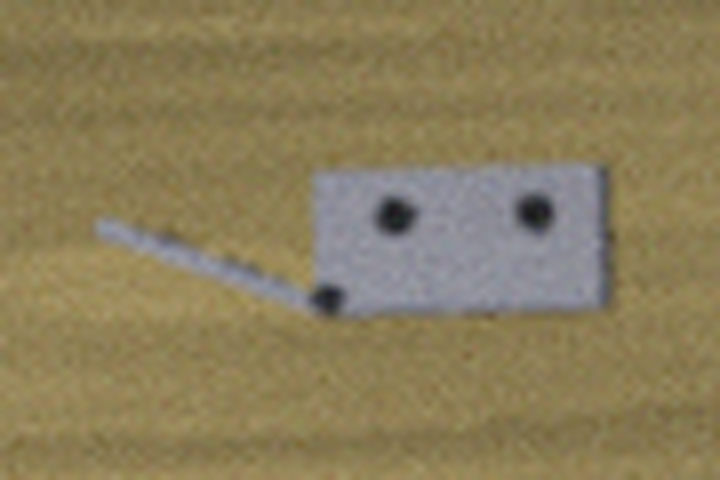

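View pics/s.png

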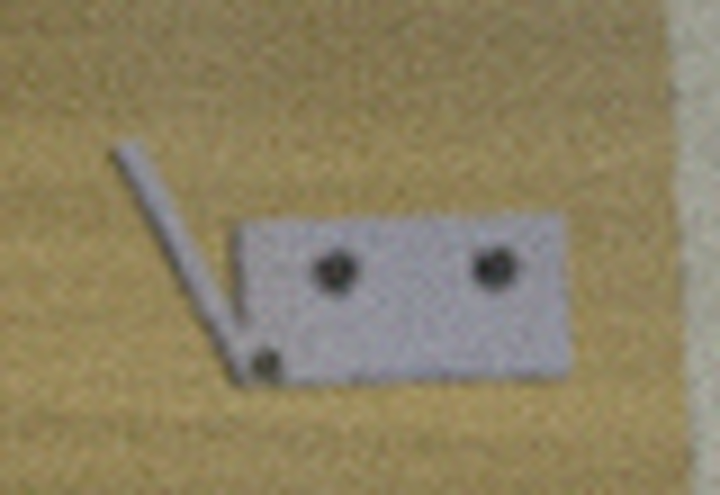

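The three gauge-like things in the top view are at (285,271) on the board, (312,150) and (250,345). The one on the board has the largest disc (about 36 px against about 24), so that's the one meant, and the crop confirms it: grip rib at (303,271), raised lever tip at (267,276), pivot at (270,271). The set bracket is on the right, with its corner at about (403,252). The loose one is on the left, corner at about (200,253). Next I'll measure all of this.

```bash
cat > meas.py <<'E'
from h import *
def bracket(im,x0,y0,x1,y1):
    S=6;c=cv2.resize(im[y0:y1,x0:x1],None,fx=S,fy=S,interpolation=cv2.INTER_CUBIC).astype(int)
    m=((c[...,0]-c[...,2])>-8)&(c.sum(2)>270)
    m=cv2.morphologyEx(m.astype(np.uint8),cv2.MORPH_CLOSE,np.ones((25,25)))
    full=m.copy()
    m=cv2.morphologyEx(m,cv2.MORPH_OPEN,np.ones((45,45)))
    k,_=cv2.findContours(m,0,2);k=max(k,key=cv2.contourArea)
    f=lambda p:(np.array(p)+.5)/S-.5+[x0,y0]
    b=[f(p) for p in cv2.boxPoints(cv2.minAreaRect(k))]
    P=np.array([px("top",*p,.030)[:2] for p in b])
    i=np.argmin(P[:,0]-P[:,1]); 
    # leaf
    l=full&~cv2.dilate(m,np.ones((15,15)));k,_=cv2.findContours(l,0,2);k=max(k,key=cv2.contourArea)
    lb=np.array([px("top",*f(p),.029)[:2] for p in cv2.boxPoints(cv2.minAreaRect(k))])
    return P,P[i],lb
def longax(B):
    e=[B[1]-B[0],B[2]-B[1]];n=[np.linalg.norm(x) for x in e];d=e[int(np.argmax(n))];return d,sorted(n)
def gauge(im,x0,y0,x1,y1):
    S=6;c=cv2.resize(im[y0:y1,x0:x1],None,fx=S,fy=S,interpolation=cv2.INTER_CUBIC).astype(int)
    f=lambda p:(np.array(p)+.5)/S-.5+[x0,y0]
    b,g,r=c[...,0],c[...,1],c[...,2]
    m=((b-r)>-8)&(c.sum(2)>270)
    m=cv2.morphologyEx(m.astype(np.uint8),cv2.MORPH_OPEN,np.ones((25,25)))
    k,_=cv2.findContours(m,0,2);k=max(k,key=cv2.contourArea);(q,rad)=cv2.minEnclosingCircle(k)
    w=((r-b)>12)&(r<110)&(g<60)
    k,_=cv2.findContours(cv2.morphologyEx(w.astype(np.uint8),cv2.MORPH_OPEN,np.ones((7,7))),0,2);k=max(k,key=cv2.contourArea);rr=cv2.minAreaRect(k)
    return f(q),rad/S,f(rr[0]),[f(p) for p in cv2.boxPoints(rr)]
E
python3 - <<'E'
from meas import *
t=cv2.imread("pics/top0.png")
for nm,a in(("set",(375,210,447,265)),("loose",(165,215,250,270))):
    P,c,l=bracket(t,*a); d,n=longax(P); dl,nl=longax(l)
    print(nm,"corner",c.round(4),"rect",n,"yaw",np.degrees(np.arctan2(d[0],-d[1])),"leafdir yaw",np.degrees(np.arctan2(dl[1],dl[0])),nl);print(P.round(4).tolist());print(l.round(4).tolist())
q,r,w,wb=gauge(t,240,215,330,295)
print("disc",q,r,px("top",*q,.043).round(4),"rad mm",r*(1.127-.043)/440)
P=np.array([px("top",*p,.078)[:2] for p in wb]);d,n=longax(P);print("grip",w,px("top",*w,.078).round(4),n,np.degrees(np.arctan2(d[0],-d[1])))
for u,v in((285,271),(275,236),(273.5,252)):print(px("top",u,v,.028))
# lever tip black
u,v=240+215/8,215+490/8;print("tip",px("top",u,v,.09))
E
```

```text
set corner [ 0.5407 -0.2064] rect [np.float64(0.0408830438585229), np.float64(0.07388403826215417)] yaw 0.19265001919578106 leafdir yaw -36.11151226891899 [np.float64(0.026402422434969073), np.float64(0.04661189193988346)]
[[0.5407, -0.2064], [0.5816, -0.2068], [0.5819, -0.2807], [0.541, -0.2801]]
[[0.557, -0.1774], [0.5947, -0.2049], [0.5791, -0.2262], [0.5415, -0.1987]]
loose corner [0.5346 0.3024] rect [np.float64(0.040654916146394354), np.float64(0.07629944981782563)] yaw 0.19530647695483005 leafdir yaw -178.762946010307 [np.float64(0.028972922267066027), np.float64(0.03398732621067682)]
[[0.5346, 0.3024], [0.5753, 0.3033], [0.5755, 0.227], [0.5349, 0.2263]]
[[0.5753, 0.3141], [0.5754, 0.2851], [0.5414, 0.2843], [0.5413, 0.3133]]
disc [273.25       283.16666667] 6.721148173014323 [0.4588 0.1246 0.043 ] rad mm 0.016558465044426197
grip [302.98446147 270.65158081] [0.4892 0.0501 0.078 ] [np.float64(0.027666743006931095), np.float64(0.04483085374144066)] 9.207197768862088
[0.4890699  0.09724024 0.028     ]
[0.57670426 0.12321515 0.028     ]
[0.53645813 0.12651977 0.028     ]
tip [0.47545267 0.13449833 0.09      ]
```

```bash
python3 - <<'E'
from h import *
t=cv2.imread("pics/top0.png")
for u,v in((215,240),(216,249),(268,260),(260,275),(300,272),(305,270),(230,260),(190,247),(395,235),(420,240)):print(u,v,t[v-1:v+2,u-1:u+2].reshape(-1,3).mean(0).round())
g=cv2.GaussianBlur(t,(3,3),0).astype(int);d=g[...,0]-g[...,2]
v=np.vstack([np.clip((d[215:275,165:250]+60)*3,0,255).repeat(4,0).repeat(4,1)[:, :320],np.clip((d[210:270,375:455]+60)*3,0,255).repeat(4,0).repeat(4,1)])
v2=np.clip((d[215:295,240:330]+60)*3,0,255).repeat(4,0).repeat(4,1)
v2=np.pad(v2,((0,v.shape[0]-v2.shape[0]),(0,0)))
cv2.imwrite("pics/d.png",np.hstack([v,v2]).astype(np.uint8))
E
```

```text
215 240 [96. 89. 88.]
216 249 [98. 91. 91.]
268 260 [95. 90. 89.]
260 275 [97. 89. 89.]
300 272 [12. 21. 38.]
305 270 [13. 22. 36.]
230 260 [51. 77. 86.]
190 247 [62. 79. 86.]
395 235 [78. 85. 90.]
420 240 [94. 89. 88.]
```

View pics/d.png

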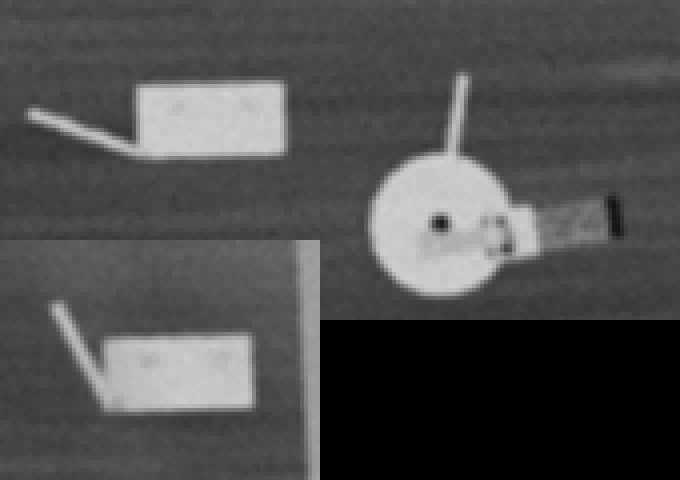

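```bash
cat > meas.py <<'E'
from h import *
S=6
def up(im,a):
    x0,y0,x1,y1=a
    c=cv2.resize(cv2.GaussianBlur(im[y0:y1,x0:x1],(3,3),0),None,fx=S,fy=S,interpolation=cv2.INTER_CUBIC).astype(int)
    return c,(lambda p:(np.array(p)+.5)/S-.5+[x0,y0])
def big(m):
    k,_=cv2.findContours(m.astype(np.uint8),0,2);return max(k,key=cv2.contourArea)
def line(P):  # direction, ends, of long blob (world xy)
    vx,vy,x,y=cv2.fitLine(P.astype(np.float32),2,0,.01,.01).ravel();return np.array([vx,vy]),np.array([x,y])
def longax(B):
    e=[B[1]-B[0],B[2]-B[1]];n=[np.linalg.norm(x) for x in e];return e[int(np.argmax(n))],sorted(n)
def W(f,k,z):return np.array([px("top",*f(p),z)[:2] for p in np.array(k).reshape(-1,2)])
def bracket(im,a):
    c,f=up(im,a);full=((c[...,0]-c[...,2])>-16).astype(np.uint8)
    m=cv2.morphologyEx(full,cv2.MORPH_OPEN,np.ones((55,55)))
    B=W(f,cv2.boxPoints(cv2.minAreaRect(big(m))),.030)
    cor=B[np.argmin(B[:,0]-B[:,1])]
    l=full&(1-cv2.dilate(m,np.ones((19,19))));k=big(l)
    L=W(f,cv2.boxPoints(cv2.minAreaRect(k)),.029);d,n=longax(L)
    if d[1]<0:d=-d
    db,nb=longax(B); db=db if db[1]>0 else -db
    return dict(corner=cor,box=nb,yaw=np.degrees(np.arctan2(-db[0],db[1])),leafyaw=np.degrees(np.arctan2(d[1],d[0])),leafw=n,L=L)
def gauge(im,a):
    c,f=up(im,a);full=((c[...,0]-c[...,2])>-16).astype(np.uint8)
    m=cv2.morphologyEx(full,cv2.MORPH_OPEN,cv2.getStructuringElement(2,(151,151)))
    k=big(m);q=cv2.fitEllipse(k);cen=W(f,[q[0]],.043)[0]
    bl=full&(1-cv2.dilate(m,np.ones((25,25)))); 
    g=(c.sum(2)<115)&((c[...,2]-c[...,0])>12)
    g=cv2.morphologyEx(g.astype(np.uint8),cv2.MORPH_OPEN,np.ones((13,13)));r=cv2.minAreaRect(big(g))
    G=W(f,cv2.boxPoints(r),.078);d,n=longax(G);d=d if d[1]>0 else -d
    return dict(pivot=cen,rad=np.array(q[1])/S/2*1.085/.4406,grip=G.mean(0),gn=n,gyaw=np.degrees(np.arctan2(-d[0],d[1])),bl=(bl,f))
def bladeyaw(g):
    bl,f=g['bl'];n,lab,s,_=cv2.connectedComponentsWithStats(bl)
    for i in range(1,n):
        if s[i,4]<300: continue
        B=W(f,cv2.boxPoints(cv2.minAreaRect(big(lab==i))),.029);d,nn=longax(B)
        print("  blob",s[i,4],B.mean(0).round(4),"yaw",np.degrees(np.arctan2(d[1],d[0])).round(2),np.round(nn,4))
E
python3 - <<'E'
from meas import *
t=cv2.imread("pics/top0.png")
for nm,a in(("set",(375,210,447,265)),("loose",(160,215,250,270))):
    b=bracket(t,a);print(nm,b)
g=gauge(t,(240,215,330,295));bladeyaw(g);g.pop('bl');print(g)
v=g['pivot']-g['grip'];print("pivot-grip",v)
for yaw in(8,6,7,9):
    r=np.radians(yaw);print(yaw,g['pivot']+R.from_euler('z',r).as_matrix()[:2,:2]@[-.013,-.084])
E
```

```text
set {'corner': array([ 0.53647869, -0.19030495]), 'box': [np.float64(0.04580831789015122), np.float64(0.09347501510330111)], 'yaw': np.float64(1.3227639580530284), 'leafyaw': np.float64(27.434741150823253), 'leafw': [np.float64(0.008673044828351989), np.float64(0.06207863491160999)], 'L': array([[ 0.60208226, -0.15704331],
       [ 0.60617234, -0.16469138],
       [ 0.5510753 , -0.19329337],
       [ 0.54701064, -0.1856691 ]])}
loose {'corner': array([0.53038827, 0.31312093]), 'box': [np.float64(0.04685218261799063), np.float64(0.09292487951932922)], 'yaw': np.float64(1.1197866106220036), 'leafyaw': np.float64(70.47846373866922), 'leafw': [np.float64(0.008265683011265951), np.float64(0.07000286664915144)], 'L': array([[0.55549416, 0.38374509],
       [0.56333494, 0.38112904],
       [0.5399427 , 0.31515022],
       [0.53212975, 0.31779152]])}Traceback (most recent call last):
  File "<stdin>", line 5, in <module>
  File "meas.py", line 27, in gauge
    k=big(m);q=cv2.fitEllipse(k);cen=W(f,[q[0]],.043)[0]
  File "meas.py", line 8, in big
    k,_=cv2.findContours(m.astype(np.uint8),0,2);return max(k,key=cv2.contourArea)
                                                        ~~~^^^^^^^^^^^^^^^^^^^^^^^
ValueError: max() iterable argument is empty
```

```bash
python3 - <<'E'
s=open('meas.py').read()
s=s.replace("m=cv2.morphologyEx(full,cv2.MORPH_OPEN,cv2.getS","full=cv2.morphologyEx(full,cv2.MORPH_CLOSE,np.ones((31,31)));m=cv2.morphologyEx(full,cv2.MORPH_OPEN,cv2.getS").replace("(151,151)","(121,121)")
open('meas.py','w').write(s)
E
python3 - <<'E'
from meas import *
t=cv2.imread("pics/top0.png")
# board yaw from edges
d=cv2.GaussianBlur(t,(3,3),0).astype(int);m=((d[...,0]-d[...,2])<-16).astype(np.uint8)[180:310,140:465]
m=cv2.morphologyEx(m,cv2.MORPH_CLOSE,np.ones((41,41)));r=cv2.boxPoints(cv2.minAreaRect(big(m)))+[140,180]
B=np.array([px("top",*p,.012)[:2] for p in r]);q,n=longax(B);print("board",B.round(4).tolist(),n,"yaw",np.degrees(np.arctan(-q[0]/q[1])))
g=gauge(t,(240,215,330,295));bladeyaw(g);g.pop('bl');print(g)
for yaw in(6,7,8,9):
    r=np.radians(yaw);print(yaw,g['pivot']+R.from_euler('z',r).as_matrix()[:2,:2]@[-.013,-.084])
E
```

```text
board [[0.7221, 0.4751], [0.7237, -0.3573], [0.3962, -0.3512], [0.3919, 0.4642]] [np.float64(0.32760400957109065), np.float64(0.832354522549928)] yaw 0.11308714490667632
  blob 1889 [0.5615 0.1254] yaw -6.75 [0.0086 0.0445]
  blob 1345 [0.4854 0.0776] yaw -2.44 [0.0121 0.0325]
{'pivot': array([0.48925349, 0.13238623]), 'rad': array([43.38005187, 45.27963669]), 'grip': array([0.48916561, 0.050424  ]), 'gn': [np.float64(0.02373634489881492), np.float64(0.042705090955392294)], 'gyaw': np.float64(9.56962346479345)}
6 [0.4851051  0.04748752]
7 [0.48658742 0.04742805]
8 [0.48807055 0.04739446]
9 [0.48955404 0.04738676]
```

```bash
python3 -m jog '[[0,0,0,0,-7,0,-1],[0,0,0,0,-7,0,-1],[0,0,0,0,-7,0,-1],[0,0,0,0,-7,0,-1],[0,0,0,0,-7,0,-1],[0,0,0,0,-7,0,-1],[0,0,0,0,-7,0,-1],[0,0,0,0,-7,0,-1]]'; python3 -m jog '[[0,0,0,0,-7,0,-1],[0,0,0,0,-7,0,-1],[0,0,0,0,-7,0,-1],[0,0,0,0,0,0,-1]]'; cat >> h.py <<'E'
def go(x,y,z,yaw=None):
    "required shift in tool axes mm to reach TCP world target; yaw error of tool x (deg turn about tool y)"
    o,r=st();d=r.T@(np.array([x,y,z])-o["eef_pos"])*1000
    h=np.degrees(np.arctan2(r[1,0],r[0,0]));print("tool shift",d.round(1),"heading x",h.round(2),"" if yaw is None else f"turn ay {h-yaw:.2f}","rows",np.abs(d).max()/41)
    e=R.from_matrix(r).as_matrix();print("tilt of y", np.degrees([e[0,1],e[1,1]]).round(2))
E
python3 -c "
from h import *
go(.4895,.0475,.15,9)"
```

```text
time_s: 0.77
eef_pos: [0.2169, -0.5322, 0.2307]
eef_rot: [0.704, -0.703, 0.071, -0.071]
wrist_force: [-0.4, 0.0, -0.3]
opening: 1.0
time_s: 1.1
eef_pos: [0.2169, -0.5322, 0.2308]
eef_rot: [0.705, -0.704, -0.058, 0.058]
wrist_force: [-0.4, 0.3, -0.2]
opening: 1.001
1.1 [ 0.2169 -0.5322  0.2308] F [-0.4  0.3 -0.2] open 1.001
[[ 9.865e-01 -2.000e-04 -1.635e-01]
 [ 1.635e-01  1.000e-03  9.865e-01]
 [-0.000e+00 -1.000e+00  1.000e-03]]
tool shift [363.8  81.3 527.2] heading x 9.41 turn ay 0.41 rows 12.85921915615194
tilt of y [-0.01  0.06]
```

```bash
python3 -m jog '[[22.7,3,33,0,0,0,-1],[22.7,3,33,0,0,0,-1],[22.7,3,33,0,0,0,-1],[22.7,3,33,0,0,0,-1],[22.7,3,33,0,0,0,-1],[22.7,3,33,0,0,0,-1],[22.7,3,33,0,0,0,-1],[22.7,3,33,0,0,0,-1]]'; python3 -m jog '[[22.7,7,33,0,0,0,-1],[22.7,7,33,0,0,0,-1],[22.7,7,33,0,0,0,-1],[22.7,7,33,0,0,0,-1],[22.7,7,33,0,0,0,-1],[22.7,7,33,0,0,0,-1],[22.7,7,33,0,0,0,-1],[0,0,0,0,0,0,-1]]'
python3 -c "
from h import *
go(.4895,.0475,.0393,9)
t=camera('top');cv2.imwrite('pics/t1.png',t);cv2.imwrite('pics/s1.png',camera('side'))"
```

```text
time_s: 1.77
eef_pos: [0.3544, -0.2411, 0.2071]
eef_rot: [-0.705, 0.705, 0.055, -0.055]
wrist_force: [0.7, 0.1, -0.4]
opening: 1.004
time_s: 2.43
eef_pos: [0.4749, 0.0164, 0.157]
eef_rot: [0.706, -0.704, -0.057, 0.057]
wrist_force: [-0.9, -0.1, 0.1]
opening: 1.002
2.4333 [0.4749 0.0164 0.157 ] F [-0.9 -0.1  0.1] open 1.002
[[ 9.870e-01 -1.000e-03 -1.609e-01]
 [ 1.609e-01  2.700e-03  9.870e-01]
 [-5.000e-04 -1.000e+00  2.800e-03]]
tool shift [ 19.5 117.7  28. ] heading x 9.26 turn ay 0.26 rows 2.8716225454015456
tilt of y [-0.05  0.16]
```

```bash
python3 -m jog '[[10,0,14,0,0,0,-1],[9.5,0,14,0,0,0,-1],[0,0,0,0,0,0,-1]]'; python3 -c "
from h import *
go(.4895,.0475,.0393,9)
s=cv2.imread('pics/side0.png')
for p in ((.4895,.0475,.078),(.4895,.0475,.034),(.489,.1324,.043),(.5375,-.193,.03),(.530,.313,.03)): 
  q=proj('side',p);print(p,q); cv2.circle(s,tuple(int(a) for a in q.round()),0,(0,0,255),-1)
crop(s,250,220,350,320,6,'sc.png')"
```

```text
time_s: 2.78
eef_pos: [0.4897, 0.0413, 0.1587]
eef_rot: [0.705, -0.705, -0.056, 0.055]
wrist_force: [-0.6, -0.7, 0.0]
opening: 0.999
2.7833 [0.4897 0.0413 0.1587] F [-0.6 -0.7  0. ] open 0.999
[[ 9.877e-01  1.000e-03 -1.564e-01]
 [ 1.564e-01  3.000e-04  9.877e-01]
 [ 1.000e-03 -1.000e+00  2.000e-04]]
tool shift [  0.6 119.4   6.1] heading x 9.0 turn ay -0.00 rows 2.9114320456401948
tilt of y [0.06 0.02]
(0.4895, 0.0475, 0.078) [328.6958195  256.61755224]
(0.4895, 0.0475, 0.034) [328.18637246 267.8877495 ]
(0.489, 0.1324, 0.043) [317.36624008 289.6994423 ]
(0.5375, -0.193, 0.03) [339.54433377 206.01791307]
(0.53, 0.313, 0.03) [274.12701184 345.68212932]
```

View pics/sc.png

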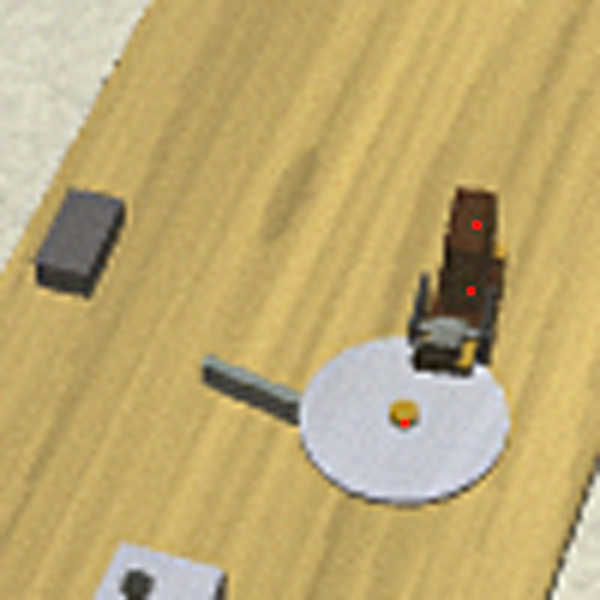

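```bash
python3 -m jog '[[0.6,30,6,0,0,0,-1],[0,30,0,0,0,0,-1],[0,30,0,0,0,0,-1],[0,20,0,0,0,0,-1],[0,9,0,0,0,0,-1],[0,0,0,0,0,0,-1],[0,0,0,0,0,0,-1]]'; python3 -c "
from h import *
go(.4895,.0475,.0393,9)"
```

```text
time_s: 3.37
eef_pos: [0.4889, 0.0461, 0.0398]
eef_rot: [-0.705, 0.705, 0.056, -0.056]
wrist_force: [0.7, -0.3, 0.9]
opening: 0.997
3.3667 [0.4889 0.0461 0.0398] F [ 0.7 -0.3  0.9] open 0.997
[[ 9.875e-01 -0.000e+00 -1.573e-01]
 [ 1.573e-01 -2.000e-04  9.875e-01]
 [-0.000e+00 -1.000e+00 -2.000e-04]]
tool shift [0.8 0.5 1.3] heading x 9.05 turn ay 0.05 rows 0.03125223661593934
tilt of y [-0.   -0.01]
```

```bash
python3 -m jog '[[0,0,1,0,0,0,1],[0,0,0,0,0,0,1],[0,0,0,0,0,0,1],[0,0,0,0,0,0,1],[0,0,0,0,0,0,1],[0,0,0,0,0,0,1],[0,0,0,0,0,0,1],[0,0,0,0,0,0,1]]'; python3 -m jog '[[0,-8,0,0,0,0,1],[0,-12,0,0,0,0,1],[0,-10,0,0,0,0,1],[0,-10,0,0,0,0,1],[0,0,0,0,0,0,1]]'; python3 -c "
from h import *
st()
cv2.imwrite('pics/t2.png',camera('top'));cv2.imwrite('pics/s2.png',camera('side'))
crop(cv2.imread('pics/s2.png'),220,200,420,350,4,'s2c.png')"
```

```text
time_s: 4.03
eef_pos: [0.49, 0.0481, 0.0402]
eef_rot: [-0.705, 0.705, 0.058, -0.056]
wrist_force: [3.1, 1.5, 5.6]
opening: 0.205
time_s: 4.45
eef_pos: [0.4892, 0.048, 0.0809]
eef_rot: [-0.705, 0.705, 0.057, -0.056]
wrist_force: [1.3, 0.5, -7.1]
opening: 0.203
4.45 [0.4892 0.048  0.0809] F [ 1.3  0.5 -7.1] open 0.203
[[ 9.872e-01  1.700e-03 -1.593e-01]
 [ 1.593e-01 -4.000e-04  9.872e-01]
 [ 1.700e-03 -1.000e+00 -7.000e-04]]
```

View pics/s2c.png

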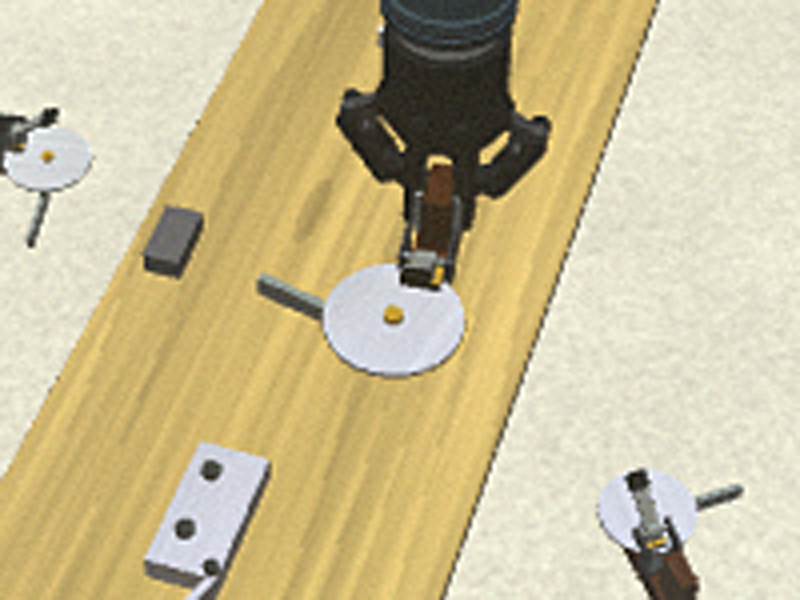

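View pics/t2.png

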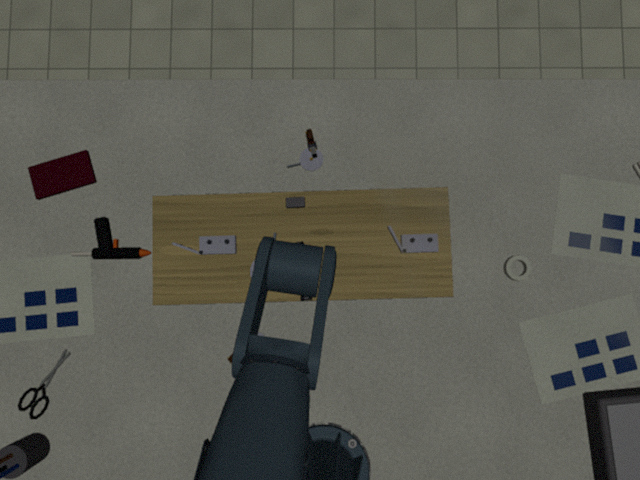

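```bash
cat >> meas.py <<'E'
def sidedisc(im,a,zd):
    x0,y0,x1,y1=a;c=cv2.resize(cv2.GaussianBlur(im[y0:y1,x0:x1],(3,3),0),None,fx=S,fy=S,interpolation=cv2.INTER_CUBIC).astype(int)
    f=lambda p:(np.array(p)+.5)/S-.5+[x0,y0]
    m=(((c[...,0]-c[...,2])>-16)&(c.sum(2)>300)).astype(np.uint8)
    m=cv2.morphologyEx(m,cv2.MORPH_CLOSE,np.ones((25,25)));m=cv2.morphologyEx(m,cv2.MORPH_OPEN,cv2.getStructuringElement(2,(61,61)))
    k=cv2.convexHull(big(m));P=np.array([px("side",*f(p),zd)[:2] for p in k.reshape(-1,2)])
    (c,r)=cv2.minEnclosingCircle(P.astype(np.float32));e=cv2.fitEllipse(P.astype(np.float32)*1000)
    return np.array(c),r,np.array(e[0])/1000,np.array(e[1])/2
E
python3 - <<'E'
from meas import *
for n,z,b in(("side0",.043,(260,255,350,320)),("s2",.0837,(280,250,345,300))):
    im=cv2.imread(f"pics/{n}.png");print(n,sidedisc(im,b,z))
p=px("side",318.25,278.5,.084);print(p)
o,r=st();v=(p-o["eef_pos"])[:2];print("rel in tool x/z-ish (gauge frame)",r[:2,0]@v,r[:2,2]@v)
E
```

```text
side0 (array([0.49099419, 0.13227732]), 0.0435265451669693, array([0.49114346, 0.13219359]), array([41.85621643, 43.42247772]))
s2 (array([0.48865339, 0.13238448]), 0.043720439076423645, array([0.48869775, 0.13264363]), array([42.29661179, 43.50186157]))
[0.48832741 0.12974905 0.084     ]
4.55 [0.4884 0.0481 0.0794] F [-0.3 -0.  -7.1] open 0.202
[[ 9.872e-01  2.000e-04 -1.593e-01]
 [ 1.593e-01 -2.000e-04  9.872e-01]
 [ 2.000e-04 -1.000e+00 -2.000e-04]]
rel in tool x/z-ish (gauge frame) 0.01292200261020026 0.08062474663825951
```

```bash
python3 -m jog '[[0,0,-10,0,4,0,1],[0,0,-20,0,4,0,1],[0,0,-30,0,0,0,1],[0,0,-30,0,0,0,1],[0,0,-30,0,0,0,1],[0,0,-30,0,0,0,1],[0,0,-30,0,0,0,1],[0,0,0,0,0,0,1]]'; python3 -c "
from h import *
go(.519,-.192,.070,1.2)"
```

```text
time_s: 5.22
eef_pos: [0.4954, -0.137, 0.0792]
eef_rot: [-0.706, 0.708, 0.006, -0.006]
wrist_force: [0.1, -1.4, -6.0]
opening: 0.2
5.2167 [ 0.4954 -0.137   0.0792] F [ 0.1 -1.4 -6. ] open 0.2
[[ 0.9999  0.001  -0.0167]
 [ 0.0167 -0.0032  0.9999]
 [ 0.001  -1.     -0.0032]]
tool shift [ 22.7   9.4 -55.4] heading x 0.96 turn ay -0.24 rows 1.350480085451945
tilt of y [ 0.06 -0.18]
```

```bash
python3 -m jog '[[8,0,-20,0,-0.2,0,1],[8,0,-20,0,0,0,1],[6.5,5,-14,0,0,0,1],[0,10,0,0,0,0,1],[0,10,0,0,0,0,1],[0,6,0,0,0,0,1],[0,0,0,0,0,0,1],[0,0,0,0,0,0,1]]'; python3 - <<'E'
from meas import *
cv2.imwrite('pics/t3.png',camera('top'));s=camera('side');cv2.imwrite('pics/s3.png',s)
go(.519,-.192,.0402,1.2)
crop(s,260,150,400,260,5,'s3c.png')
E
```

```text
time_s: 5.88
eef_pos: [0.5176, -0.1838, 0.0471]
eef_rot: [0.708, -0.706, -0.008, 0.01]
wrist_force: [-0.2, 0.3, -7.2]
opening: 0.199
5.9833 [ 0.5188 -0.1846  0.0485] F [ 0.4 -0.7 -6.9] open 0.206
[[ 9.997e-01  1.000e-04 -2.450e-02]
 [ 2.450e-02 -0.000e+00  9.997e-01]
 [ 1.000e-04 -1.000e+00 -0.000e+00]]
tool shift [ 0.1  8.3 -7.4] heading x 1.4 turn ay 0.20 rows 0.20175644063733175
tilt of y [ 0.01 -0.  ]
```

View pics/s3c.png

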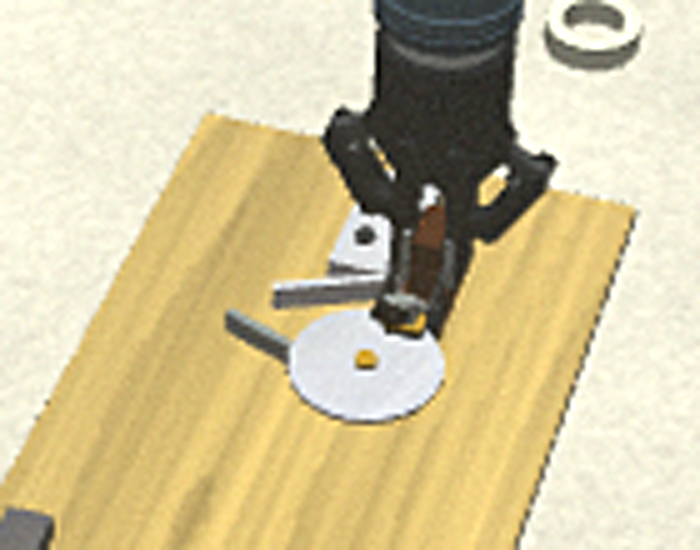

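View pics/t3.png

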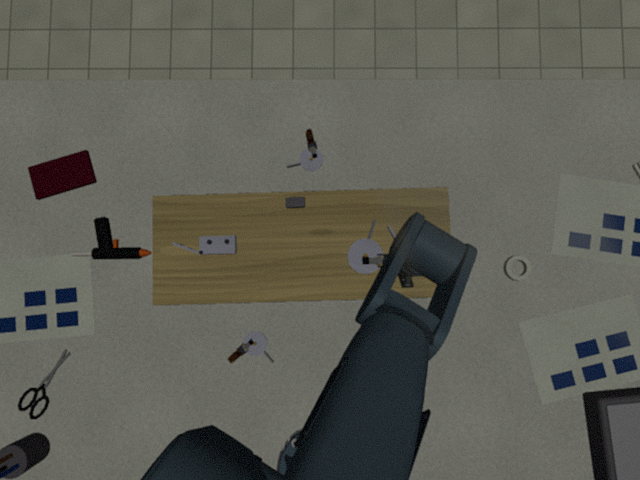

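```bash
python3 -m jog '[[0,4,0,0,0.2,0,1],[0,3,0,0,0,0,1],[0,1,0,0,0,0,1],[0,0,0,0,0,0,1]]'; python3 - <<'E'
from meas import *
t=cv2.imread('pics/t3.png');c,f=up(t,(335,225,390,285));m=((c[...,0]-c[...,2])>-16).astype(np.uint8)
m=cv2.morphologyEx(cv2.morphologyEx(m,cv2.MORPH_CLOSE,np.ones((31,31))),cv2.MORPH_OPEN,cv2.getStructuringElement(2,(121,121)))
P=W(f,cv2.convexHull(big(m)),.0513);print("disc top",cv2.minEnclosingCircle((P*1000).astype(np.float32)))
print("disc side",sidedisc(cv2.imread('pics/s3.png'),(315,208,352,238),.0513))
st()
E
```

```text
time_s: 6.32
eef_pos: [0.5193, -0.1854, 0.0412]
eef_rot: [-0.707, 0.707, 0.008, -0.007]
wrist_force: [-1.3, 0.1, 0.5]
opening: 0.201
disc top ((508.03106689453125, -114.65797424316406), 67.56478881835938)
disc side (array([ 0.52852726, -0.09934232]), 0.04361435025930405, array([ 0.5283363 , -0.09923476]), array([42.40504074, 43.38366699]))
6.3167 [ 0.5193 -0.1854  0.0412] F [-1.3  0.1  0.5] open 0.201
[[ 9.998e-01  1.100e-03 -2.020e-02]
 [ 2.020e-02 -3.000e-04  9.998e-01]
 [ 1.100e-03 -1.000e+00 -3.000e-04]]
```

```bash
python3 -m jog '[[2,0,0,0,0,0,1],[2,0,0,0,0,0,1],[1,0,0,0,0,0,1],[0,0,0,0,0,0,1]]';  python3 -m jog '[[1,0,0,0,0,0,1],[0,0,0,0,0,0,1]]'; python3 -m jog '[[1,0,0,0,0,0,1],[0,0,0,0,0,0,1]]'
```

```text
time_s: 6.65
eef_pos: [0.5227, -0.1851, 0.0408]
eef_rot: [0.707, -0.707, -0.007, 0.009]
wrist_force: [-7.2, -1.5, 6.8]
opening: 0.209
time_s: 6.82
eef_pos: [0.5235, -0.1851, 0.0408]
eef_rot: [0.707, -0.707, -0.007, 0.009]
wrist_force: [-7.7, -1.3, 6.1]
opening: 0.202
time_s: 6.98
eef_pos: [0.5244, -0.185, 0.0408]
eef_rot: [0.707, -0.707, -0.006, 0.009]
wrist_force: [-8.2, -1.9, 6.0]
opening: 0.203
```

```bash
python3 -m jog '[[0,-0.5,0,0,0,0,1],[0,0,0,0,0,0,1]]'; python3 -m jog '[[1,0,0,0,0,0,1],[0,0,0,0,0,0,1]]'; python3 -m jog '[[1,0,0,0,0,0,1],[0,0,0,0,0,0,1]]'
```

```text
time_s: 7.15
eef_pos: [0.5246, -0.1848, 0.041]
eef_rot: [0.707, -0.707, -0.007, 0.009]
wrist_force: [-6.3, -1.3, 3.6]
opening: 0.199
time_s: 7.32
eef_pos: [0.5253, -0.1848, 0.0409]
eef_rot: [0.707, -0.707, -0.006, 0.009]
wrist_force: [-7.6, -0.9, 4.6]
opening: 0.204
time_s: 7.48
eef_pos: [0.5255, -0.1848, 0.0409]
eef_rot: [0.707, -0.707, -0.006, 0.01]
wrist_force: [-9.7, -1.1, 6.6]
opening: 0.202
```

```bash
python3 -m jog '[[0,-1,0,0,0,0,1],[0,0,0,0,0,0,1]]'; python3 -m jog '[[0.5,0,-5,0,0,0,1],[0,0,-5,0,0,0,1],[0,0,-5,0,0,0,1],[0,0,0,0,0,0,1]]'; python3 -c "
from h import *
st()"
```

```text
time_s: 7.65
eef_pos: [0.5255, -0.1845, 0.0413]
eef_rot: [0.707, -0.707, -0.006, 0.009]
wrist_force: [-8.0, -0.4, 0.5]
opening: 0.201
time_s: 7.98
eef_pos: [0.5258, -0.1977, 0.0404]
eef_rot: [0.709, -0.705, -0.005, 0.009]
wrist_force: [-7.4, 4.8, -1.3]
opening: 0.206
7.9833 [ 0.5258 -0.1977  0.0404] F [-7.4  4.8 -1.3] open 0.206
[[ 0.9998 -0.0063 -0.02  ]
 [ 0.02    0.0054  0.9998]
 [-0.0062 -1.      0.0055]]
```

```bash
python3 -m jog '[[0,0,-6,0,0,0,1],[0,0,-6,0,0,0,1],[0,0,-6,0,0,0,1],[0,0,-6,0,0,0,1],[0,0,0,0,0,0,1]]'; python3 -m jog '[[0,0,-6,0,0,0,1],[0,0,-6,0,0,0,1],[0,0,-6,0,0,0,1],[0,0,0,0,0,0,1]]';python3 - <<'E'
from meas import *
s=camera('side');cv2.imwrite('pics/s4.png',s)
go(.5267,-.2773,.0405,1.2);crop(s,260,140,400,240,5,'s4c.png')
E
```

```text
time_s: 8.4
eef_pos: [0.5263, -0.2217, 0.0404]
eef_rot: [0.709, -0.705, -0.005, 0.009]
wrist_force: [-6.9, 4.8, -0.3]
opening: 0.205
time_s: 8.73
eef_pos: [0.5269, -0.2399, 0.0405]
eef_rot: [0.709, -0.705, -0.005, 0.009]
wrist_force: [-6.0, 5.3, 0.8]
opening: 0.201
8.7833 [ 0.5269 -0.2398  0.0405] F [-6.3  4.7 -1.7] open 0.205
[[ 0.9998 -0.0059 -0.0209]
 [ 0.0209  0.0047  0.9998]
 [-0.0058 -1.      0.0048]]
tool shift [ -1.   -0.2 -37.5] heading x 1.2 turn ay -0.00 rows 0.9135241473232771
tilt of y [-0.34  0.27]
```

View pics/s4c.png

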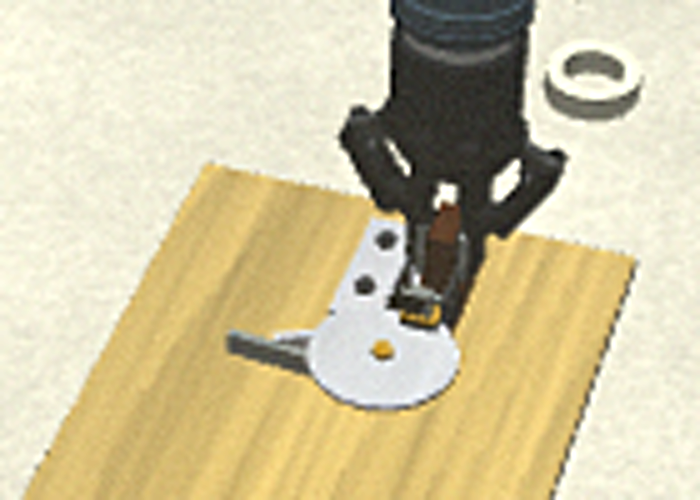

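```bash
python3 -m jog '[[0,0,-6,0,0,0,1],[0,0,-6,0,0,0,1],[0,0,-6,0,0,0,1],[0,0,-6,0,0,0,1],[0,0,-4,0,0,0,1],[0,0,0,0,0,0,1]]'; python3 -m jog '[[0,0,-2,0,0,0,1],[0,0,-2,0,0,0,1],[0,0,0,0,0,0,1]]';python3 -m jog '[[0,0,-2,0,0,0,1],[0,0,0,0,0,0,1]]'; 
```

```text
time_s: 9.28
eef_pos: [0.5277, -0.2678, 0.0405]
eef_rot: [0.709, -0.705, -0.006, 0.009]
wrist_force: [-6.9, 5.0, 0.2]
opening: 0.204
time_s: 9.53
eef_pos: [0.5278, -0.2711, 0.0404]
eef_rot: [0.709, -0.705, -0.006, 0.009]
wrist_force: [-6.3, 5.8, -0.0]
opening: 0.207
time_s: 9.7
eef_pos: [0.5278, -0.2729, 0.0404]
eef_rot: [0.709, -0.705, -0.006, 0.01]
wrist_force: [-5.9, 7.0, 0.7]
opening: 0.203
```

```bash
python3 -m jog '[[0,0,-1,0,0,0,1],[0,0,0,0,0,0,1]]'; python3 -m jog '[[0,0,-1,0,0,0,1],[0,0,0,0,0,0,1]]';python3 -m jog '[[0,0,-1,0,0,0,1],[0,0,0,0,0,0,1]]'; 
```

```text
time_s: 9.87
eef_pos: [0.5279, -0.2738, 0.0404]
eef_rot: [0.709, -0.705, -0.006, 0.01]
wrist_force: [-5.9, 7.2, 0.6]
opening: 0.207
time_s: 10.03
eef_pos: [0.5279, -0.2747, 0.0403]
eef_rot: [0.709, -0.705, -0.006, 0.01]
wrist_force: [-5.7, 7.3, 0.1]
opening: 0.206
time_s: 10.2
eef_pos: [0.5279, -0.2757, 0.0404]
eef_rot: [0.709, -0.705, -0.006, 0.01]
wrist_force: [-4.6, 6.8, -0.2]
opening: 0.205
```

```bash
python3 -m jog '[[0.5,0,-1,0,0,0,1],[0,0,0,0,0,0,1]]'; python3 -m jog '[[0.3,0,-1,0,0,0,1],[0,0,0,0,0,0,1]]';python3 -m jog '[[0,0,-1,0,0,0,1],[0,0,0,0,0,0,1]]'; 
```

```text
time_s: 10.37
eef_pos: [0.5281, -0.2762, 0.0403]
eef_rot: [0.71, -0.705, -0.005, 0.01]
wrist_force: [-6.9, 8.6, 2.1]
opening: 0.207
time_s: 10.53
eef_pos: [0.5281, -0.2767, 0.0403]
eef_rot: [0.71, -0.704, -0.005, 0.01]
wrist_force: [-7.3, 10.6, 2.1]
opening: 0.204
time_s: 10.7
eef_pos: [0.5282, -0.2772, 0.0403]
eef_rot: [0.71, -0.704, -0.005, 0.01]
wrist_force: [-7.9, 11.9, 3.7]
opening: 0.204
```

```bash
python3 -m jog '[[0,0,-1,0,0,0,1],[0,0,0,0,0,0,1]]'; python3 - <<'E'
from meas import *
s=camera('side');cv2.imwrite('pics/s5.png',s);t=camera('top');cv2.imwrite('pics/t5.png',t)
st();crop(s,280,150,380,225,8,'s5c.png')
print("disc side",sidedisc(s,(315,180,352,222),.043))
c=np.array([.537,-.193,.043]);print("corner proj",proj('side',c)); crop(t,370,200,470,280,8,'t5c.png')
E
```

```text
time_s: 10.87
eef_pos: [0.5282, -0.2773, 0.0403]
eef_rot: [0.711, -0.703, -0.005, 0.011]
wrist_force: [-7.6, 16.4, 6.0]
opening: 0.201
10.9667 [ 0.5282 -0.2772  0.0403] F [-7.4 16.5  6.3] open 0.199
[[ 0.9997 -0.0077 -0.0224]
 [ 0.0225  0.0098  0.9997]
 [-0.0075 -0.9999  0.01  ]]
disc side (array([ 0.54441959, -0.20967467]), 0.05918340012431145, array([ 0.54453302, -0.20742578]), array([41.75674438, 59.00671005]))
corner proj [339.9067511  202.76936625]
```

View pics/s5c.png

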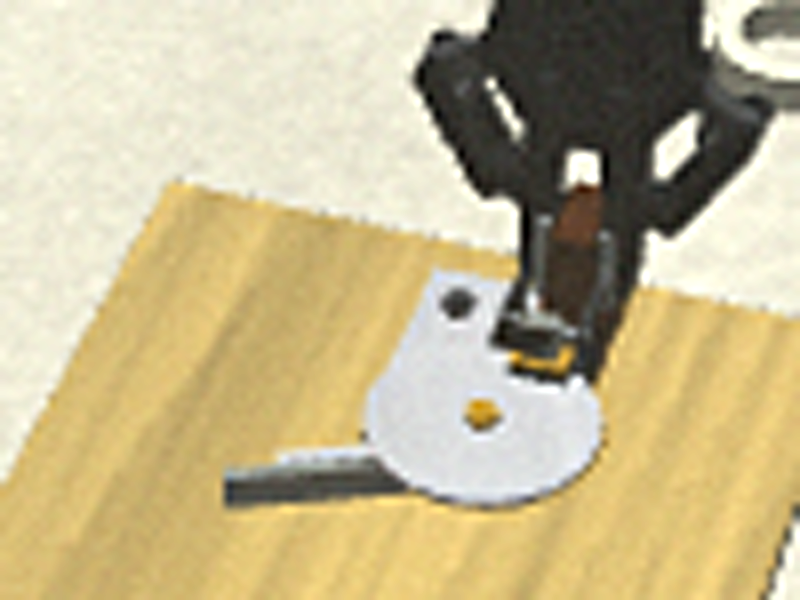

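View pics/t5c.png

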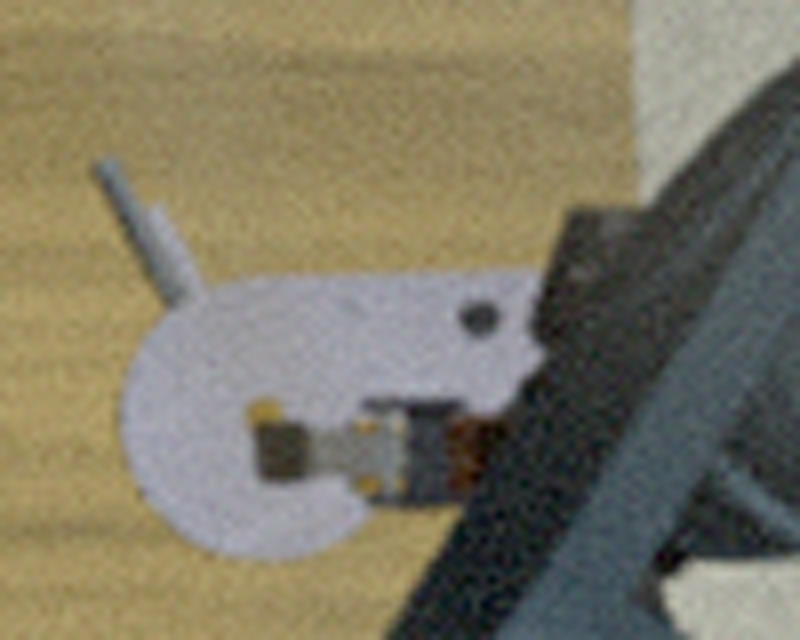

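```bash
python3 -m jog '[[-0.5,-0.5,1.5,0,0,0,1],[0,0,0,0,0,0,1]]'; python3 -m jog '[[-0.5,-0.3,1,0,0,0,1],[0,0,0,0,0,0,1]]'; python3 -m jog '[[0,0,0,0,0,0,-1],[0,0,0,0,0,0,-1],[0,0,0,0,0,0,-1],[0,0,0,0,0,0,-1],[0,0,0,0,0,0,-1],[0,0,0,0,0,0,-1]]'; python3 -c "
from h import *
s=camera('side');cv2.imwrite('pics/s6.png',s);crop(s,280,150,380,225,8,'s6c.png')"
```

```text
time_s: 11.13
eef_pos: [0.528, -0.2772, 0.0404]
eef_rot: [0.71, -0.705, -0.006, 0.01]
wrist_force: [-4.1, 9.5, -2.0]
opening: 0.202
time_s: 11.3
eef_pos: [0.5278, -0.2771, 0.0408]
eef_rot: [0.709, -0.705, -0.006, 0.009]
wrist_force: [-3.6, 7.5, -5.5]
opening: 0.204
time_s: 11.8
eef_pos: [0.5302, -0.2808, 0.043]
eef_rot: [-0.707, 0.707, 0.007, -0.007]
wrist_force: [0.6, -0.4, 0.6]
opening: 1.0
```

View pics/s6c.png

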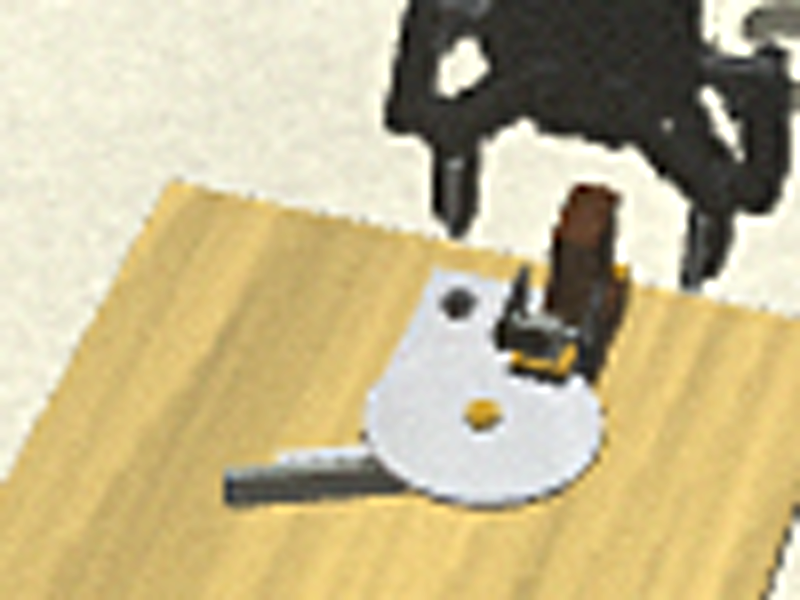

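```bash
python3 -m jog '[[0,-15,0,0,0,0,-1],[0,-25,0,0,0,0,-1],[0,-30,0,0,0,0,-1],[0,-25,0,0,0,0,1],[0,0,0,0,0,0,1],[0,0,0,0,0,0,1],[0,0,0,0,0,0,1],[0,0,0,0,0,0,1]]'; python3 -m jog '[[-2,0,23,0,0,0,1],[0,0,23,0,0,0,1],[0,0,23,0,0,0,1],[0,0,23,0,0,0,1],[0,0,0,0,0,0,1],[0,0,0,0,0,0,1]]'; python3 -c "
from h import *
go(.5259,-.1880,.100,1.25)
s=camera('side');cv2.imwrite('pics/s7.png',s);crop(s,280,120,380,220,6,'s7c.png')"
```

```text
time_s: 12.52
eef_pos: [0.529, -0.2797, 0.136]
eef_rot: [0.708, -0.706, -0.006, 0.008]
wrist_force: [-1.0, 0.3, 0.2]
opening: 0.297
time_s: 13.02
eef_pos: [0.5253, -0.1871, 0.1362]
eef_rot: [0.708, -0.707, -0.007, 0.009]
wrist_force: [-1.1, -0.7, -0.9]
opening: -0.002
13.0167 [ 0.5253 -0.1871  0.1362] F [-1.1 -0.7 -0.9] open -0.002
[[ 0.9997 -0.0023 -0.0223]
 [ 0.0223  0.0012  0.9998]
 [-0.0023 -1.      0.0013]]
tool shift [ 0.7 36.2 -1. ] heading x 1.28 turn ay 0.03 rows 0.8823690449261945
tilt of y [-0.13  0.07]
```

View pics/s7c.png

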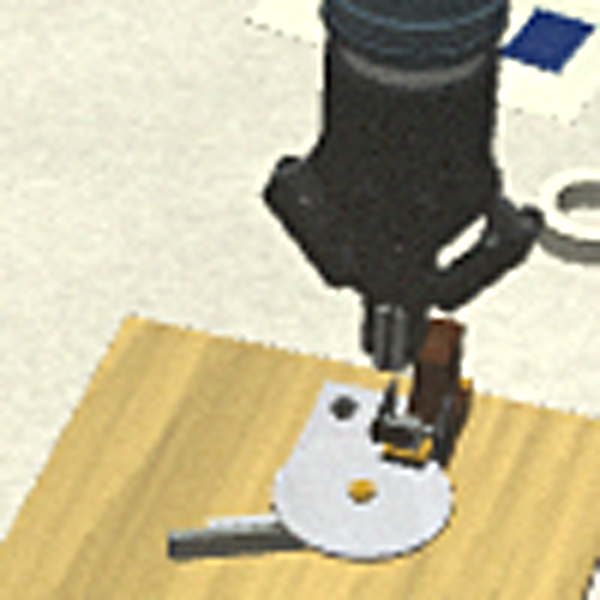

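```bash
python3 -m jog '[[0.7,15,-1,0,0,0,1],[0,15,0,0,0,0,1],[0,6,0,0,0,0,1],[0,6,0,0,0,0,1],[0,0,0,0,0,0,1]]'; python3 -m jog '[[0,4,0,0,0,0,1],[0,4,0,0,0,0,1],[0,0,0,0,0,0,1]]'; python3 -m jog '[[0,4,0,0,0,0,1],[0,4,0,0,0,0,1],[0,0,0,0,0,0,1]]'; python3 -m jog '[[0,4,0,0,0,0,1],[0,0,0,0,0,0,1]]'
```

```text
time_s: 13.48
eef_pos: [0.526, -0.1896, 0.0943]
eef_rot: [0.708, -0.707, -0.006, 0.008]
wrist_force: [-0.5, 0.5, -0.6]
opening: -0.0
time_s: 13.73
eef_pos: [0.5268, -0.1896, 0.0874]
eef_rot: [-0.707, 0.707, 0.007, -0.007]
wrist_force: [-0.0, -0.0, -0.9]
opening: 0.0
time_s: 13.98
eef_pos: [0.5266, -0.1894, 0.079]
eef_rot: [0.707, -0.707, -0.007, 0.007]
wrist_force: [0.3, 0.1, 0.8]
opening: 0.0
time_s: 14.15
eef_pos: [0.5266, -0.1893, 0.075]
eef_rot: [0.707, -0.707, -0.007, 0.007]
wrist_force: [0.7, -0.7, 0.9]
opening: 0.003
```

```bash
python3 -c "
from h import *
s=camera('side');cv2.imwrite('pics/s8.png',s);crop(s,290,150,380,220,8,'s8c.png')
t=camera('top');cv2.imwrite('pics/t8.png',t);crop(t,370,200,470,280,8,'t8c.png')"
```

```text
(no output)
```

View pics/s8c.png

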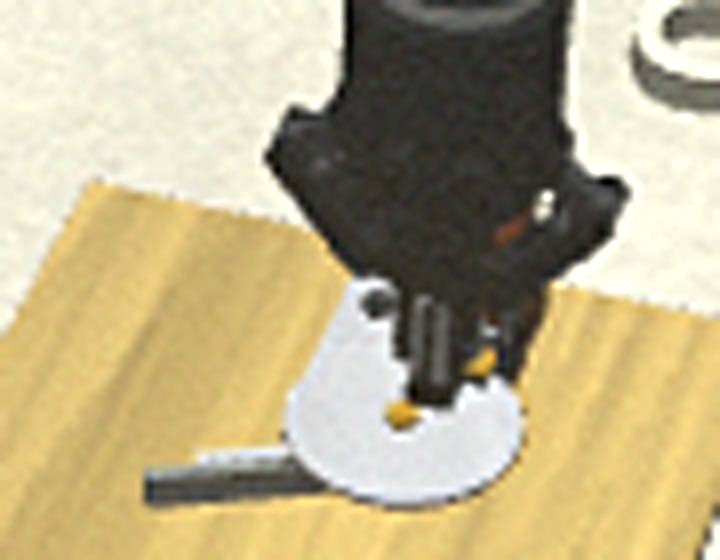

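View pics/t8c.png

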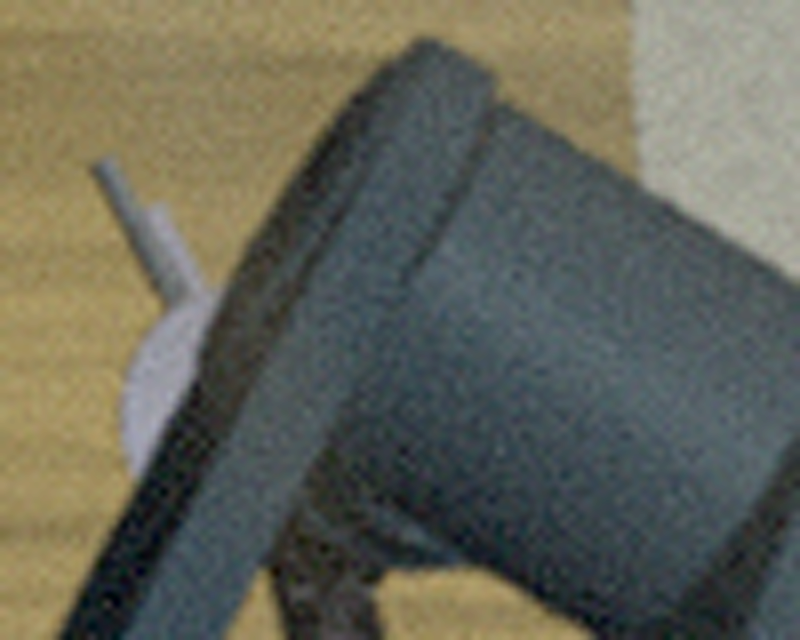

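```bash
python3 -m jog '[[0,3,0,0,0,0,1],[0,0,0,0,0,0,1]]'; python3 -m jog '[[0,2,0,0,0,0,1],[0,0,0,0,0,0,1]]';python3 -m jog '[[0,2,0,0,0,0,1],[0,0,0,0,0,0,1]]'
```

```text
time_s: 14.42
eef_pos: [0.5266, -0.1893, 0.0722]
eef_rot: [0.707, -0.707, -0.007, 0.007]
wrist_force: [-0.3, 0.4, -0.0]
opening: -0.0
time_s: 14.58
eef_pos: [0.5267, -0.1894, 0.0703]
eef_rot: [0.707, -0.707, -0.007, 0.007]
wrist_force: [-0.2, -0.2, 1.4]
opening: 0.003
time_s: 14.75
eef_pos: [0.5267, -0.1894, 0.0683]
eef_rot: [0.707, -0.707, -0.007, 0.007]
wrist_force: [-0.3, -0.5, 0.7]
opening: 0.001
```

```bash
python3 -m jog '[[0,1,0,0,0,0,1],[0,0,0,0,0,0,1]]'; python3 -m jog '[[0,1,0,0,0,0,1],[0,0,0,0,0,0,1]]'
```

```text
time_s: 14.92
eef_pos: [0.5267, -0.1894, 0.0674]
eef_rot: [0.707, -0.707, -0.007, 0.007]
wrist_force: [-0.6, -0.4, -0.6]
opening: -0.006
time_s: 15.08
eef_pos: [0.5268, -0.1894, 0.0665]
eef_rot: [0.707, -0.707, -0.007, 0.007]
wrist_force: [-0.7, 1.0, 1.5]
opening: -0.001
```

```bash
python3 -c "
from h import *
s=camera('side');cv2.imwrite('pics/s9.png',s)
c=cv2.resize(s[170:215,310:370],None,fx=12,fy=12,interpolation=cv2.INTER_CUBIC);cv2.imwrite('pics/s9c.png',np.clip(c.astype(float)*3,0,255).astype(np.uint8))
print((proj('side',(.5259,-.1848,.091))-[310,170])*12,(proj('side',(.5259,-.176,.066))-[310,170])*12,(proj('side',(.5268,-.1894,.0665))-[310,170])*12)"
```

```text
[401.8568019  275.91497056] [385.18905213 378.08296607] [399.12534096 340.26564938]
```

View pics/s9c.png

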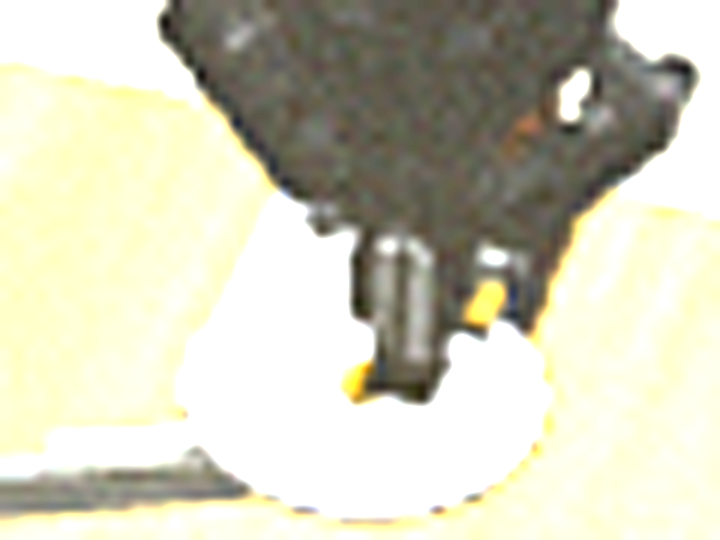

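```bash
python3 -m jog '[[0,1,0,0,0,0,1],[0,0,0,0,0,0,1]]'; python3 -m jog '[[0,1,0,0,0,0,1],[0,0,0,0,0,0,1]]'; python3 -m jog '[[0,1,0,0,0,0,1],[0,0,0,0,0,0,1]]'
```

```text
time_s: 15.3
eef_pos: [0.5267, -0.1894, 0.0654]
eef_rot: [0.707, -0.707, -0.007, 0.007]
wrist_force: [0.1, 1.1, 1.0]
opening: -0.001
time_s: 15.47
eef_pos: [0.5269, -0.1895, 0.0648]
eef_rot: [0.707, -0.707, -0.007, 0.007]
wrist_force: [-1.3, 2.3, 4.3]
opening: 0.002
time_s: 15.63
eef_pos: [0.5271, -0.1894, 0.0645]
eef_rot: [-0.707, 0.707, 0.007, -0.007]
wrist_force: [-2.6, 2.9, 9.3]
opening: -0.002
```

```bash
python3 -m jog '[[0,0.8,0,0,0,0,1],[0,0,0,0,0,0,1]]'; python3 -m jog '[[0,0.6,0,0,0,0,1],[0,0,0,0,0,0,1],[0,0,0,0,0,0,1]]'
```

```text
time_s: 15.8
eef_pos: [0.5273, -0.1895, 0.0642]
eef_rot: [-0.707, 0.707, 0.007, -0.007]
wrist_force: [-4.6, 3.3, 13.2]
opening: 0.0
time_s: 16.05
eef_pos: [0.5273, -0.1894, 0.0641]
eef_rot: [-0.707, 0.707, 0.008, -0.007]
wrist_force: [-4.2, 4.4, 16.0]
opening: 0.0
```

Hard stop at 16 N. I'll rise and check the lever.

```bash
python3 -m jog '[[0,-3,0,0,0,0,1],[0,-12,0,0,0,0,1],[0,-25,0,0,0,0,1],[0,-25,0,0,0,0,1],[0,-10,0,0,0,0,1],[0,0,0,0,0,0,1]]'; python3 -m jog '[[0,0,-25,0,0,0,1],[0,0,-25,0,0,0,1],[0,0,-25,0,0,0,1],[0,0,-15,0,0,0,1],[0,0,0,0,0,0,1]]'; python3 -c "
from h import *
st()
s=camera('side');cv2.imwrite('pics/s10.png',s);crop(s,290,150,380,220,8,'s10c.png')
t=camera('top');cv2.imwrite('pics/t10.png',t);crop(t,370,200,470,280,8,'t10c.png')"
```

```text
time_s: 16.55
eef_pos: [0.5287, -0.1907, 0.1405]
eef_rot: [-0.706, 0.708, 0.009, -0.005]
wrist_force: [0.0, 0.5, -0.4]
opening: 0.0
time_s: 16.97
eef_pos: [0.5279, -0.2821, 0.1359]
eef_rot: [-0.707, 0.707, 0.006, -0.006]
wrist_force: [0.6, -0.2, 1.2]
opening: 0.003
16.9667 [ 0.5279 -0.2821  0.1359] F [ 0.6 -0.2  1.2] open 0.003
[[ 9.998e-01 -9.000e-04 -1.730e-02]
 [ 1.730e-02 -1.000e-04  9.998e-01]
 [-9.000e-04 -1.000e+00 -1.000e-04]]
```

View pics/s10c.png

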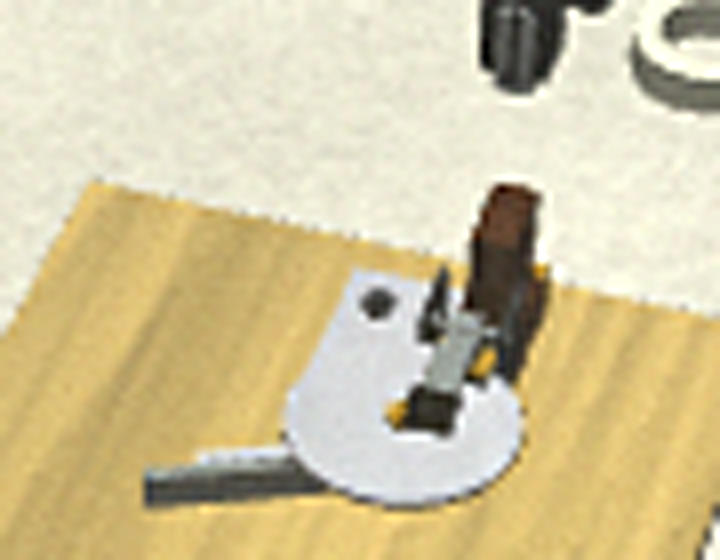

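View pics/t10c.png

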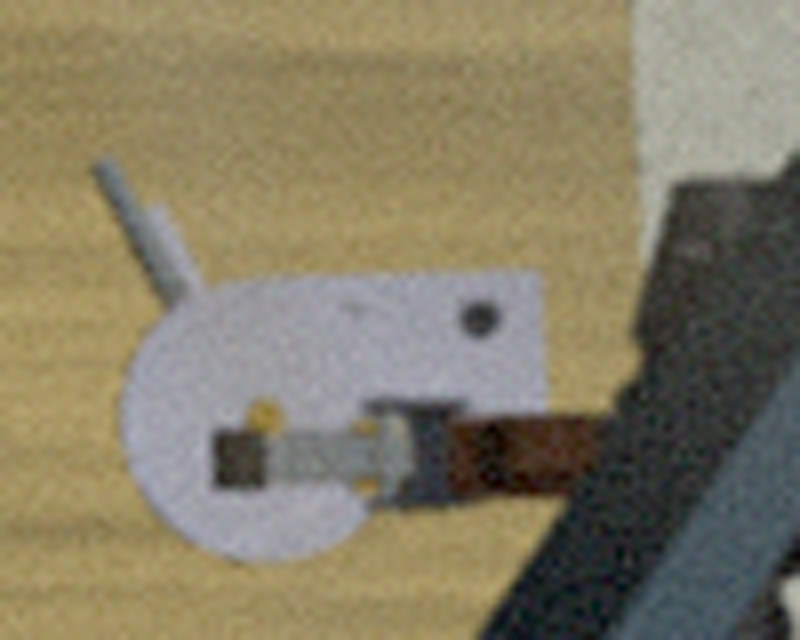

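```bash
python3 -m jog '[[0.1,0,4.5,0,0,0,-1],[0,0,0,0,0,0,-1],[0,0,0,0,0,0,-1],[0,0,0,0,0,0,-1],[0,0,0,0,0,0,-1],[0,0,0,0,0,0,-1],[0,0,0,0,0,0,-1]]'; python3 -c "
from h import *
go(.5281,-.2773,.0412,1.25)"
```

```text
time_s: 17.65
eef_pos: [0.5287, -0.2748, 0.1373]
eef_rot: [-0.707, 0.707, 0.007, -0.007]
wrist_force: [0.4, 0.3, -1.0]
opening: 0.977
17.65 [ 0.5287 -0.2748  0.1373] F [ 0.4  0.3 -1. ] open 0.977
[[ 9.998e-01  1.000e-04 -2.050e-02]
 [ 2.050e-02 -1.000e-04  9.998e-01]
 [ 1.000e-04 -1.000e+00 -1.000e-04]]
tool shift [-0.6 96.1 -2.5] heading x 1.18 turn ay -0.07 rows 2.3435140283516684
tilt of y [ 0.   -0.01]
```

```bash
python3 -m jog '[[-0.6,25,-2.5,0,0,0,-1],[0,25,0,0,0,0,-1],[0,25,0,0,0,0,-1],[0,14,0,0,0,0,-1],[0,6.5,0,0,0,0,-1],[0,0,0,0,0,0,-1],[0,0,0,0,0,0,-1]]'; python3 -m jog '[[0,0,0,0,0,0,1],[0,0,0,0,0,0,1],[0,0,0,0,0,0,1],[0,0,0,0,0,0,1],[0,0,0,0,0,0,1],[0,0,0,0,0,0,1],[0,0,0,0,0,0,1],[0,0,0,0,0,0,1]]'
```

```text
time_s: 18.23
eef_pos: [0.5283, -0.2777, 0.0421]
eef_rot: [-0.707, 0.707, 0.007, -0.007]
wrist_force: [-0.5, 0.5, -0.5]
opening: 1.004
time_s: 18.9
eef_pos: [0.528, -0.2775, 0.0422]
eef_rot: [-0.707, 0.707, 0.007, -0.008]
wrist_force: [-3.3, 2.7, 5.8]
opening: 0.201
```

```bash
python3 -m jog '[[-0.5,-1,2,0,0,0,1],[-0.5,-2,3,0,0,0,1],[0,-10,2,0,0,0,1],[0,-15,0,0,0,0,1],[0,-15,0,0,0,0,1],[0,-8,0,0,0,0,1],[0,0,0,0,0,0,1]]'; python3 -c "
from h import *
for z in (.01,.02,.03): print(px('top',151,253,z))
go(.5203,.312,.09,1.2)
s=camera('side');cv2.imwrite('pics/s11.png',s);crop(s,270,120,390,220,6,'s11c.png')"
```

```text
time_s: 19.48
eef_pos: [0.5281, -0.271, 0.0949]
eef_rot: [-0.706, 0.708, 0.008, -0.006]
wrist_force: [0.8, -0.4, -7.5]
opening: 0.202
[0.53380275 0.44151525 0.01      ]
[0.5332293  0.43759069 0.02      ]
[0.53265584 0.43366613 0.03      ]
19.4833 [ 0.5281 -0.271   0.0949] F [ 0.8 -0.4 -7.5] open 0.202
[[ 0.9998  0.0029 -0.0205]
 [ 0.0205 -0.0021  0.9998]
 [ 0.0028 -1.     -0.0022]]
tool shift [  4.2   3.6 583. ] heading x 1.17 turn ay -0.03 rows 14.220627596466523
tilt of y [ 0.17 -0.12]
```

View pics/s11c.png

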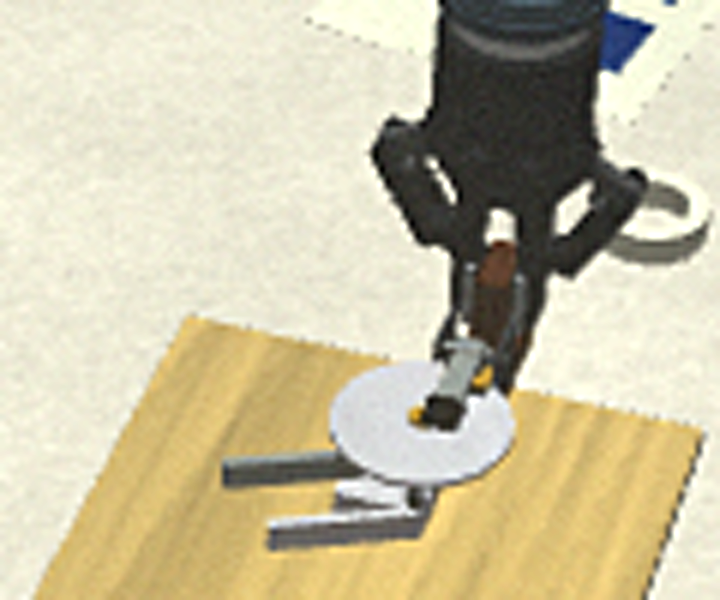

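```bash
python3 -m jog '[[0,0,15,0,0,0,1],[0,0,30,0,0,0,1],[0,0,36,0,0,0,1],[0,0,36,0,0,0,1],[0,0,36,0,0,0,1],[0,0,36,0,0,0,1],[0,0,36,0,0,0,1],[0,0,36,0,0,0,1]]'; python3 -m jog '[[0,0,36,0,0,0,1],[0,0,36,0,0,0,1],[0,0,36,0,0,0,1],[0,0,36,0,0,0,1],[0,0,36,0,0,0,1],[0,0,36,0,0,0,1],[0,0,25,0,0,0,1],[0,0,0,0,0,0,1]]';  python3 -c "
from h import *
go(.514,.296,.060,1.2)"
```

```text
time_s: 20.2
eef_pos: [0.5199, -0.0071, 0.0915]
eef_rot: [0.707, -0.707, -0.006, 0.008]
wrist_force: [1.2, 0.9, -7.1]
opening: 0.203
time_s: 20.87
eef_pos: [0.5144, 0.2365, 0.0915]
eef_rot: [0.708, -0.706, -0.008, 0.009]
wrist_force: [1.3, -0.6, -8.7]
opening: 0.198
20.8667 [0.5144 0.2365 0.0915] F [ 1.3 -0.6 -8.7] open 0.198
[[ 0.9997 -0.0024 -0.0245]
 [ 0.0245  0.0019  0.9997]
 [-0.0023 -1.      0.002 ]]
tool shift [ 1.1 31.6 59.5] heading x 1.4 turn ay 0.20 rows 1.4504051491773469
tilt of y [-0.14  0.11]
```

```bash
python3 -m jog '[[1,0,25,0,0.2,0,1],[0,0,25,0,0,0,1],[0,0,9.5,0,0,0,1],[0,0,0,0,0,0,1],[0,0,0,0,0,0,1]]';  python3 - <<'E'
from meas import *
cv2.imwrite('pics/t12.png',camera('top'));s=camera('side');cv2.imwrite('pics/s12.png',s)
go(.514,.296,.0425,1.2)
crop(s,190,270,340,420,4,'s12c.png')
print("disc side",sidedisc(s,(220,300,320,390),get_obs()["eef_pos"][2]-.0302+.031))
crop(cv2.imread('pics/t12.png'),130,190,260,290,6,'t12c.png')
E
```

```text
time_s: 21.28
eef_pos: [0.5152, 0.2909, 0.0914]
eef_rot: [-0.707, 0.708, 0.006, -0.007]
wrist_force: [0.3, 0.1, -6.9]
opening: 0.201
21.3833 [0.5159 0.29   0.0918] F [ 0.1 -0.7 -7.6] open 0.201
[[ 0.9999 -0.0019 -0.0165]
 [ 0.0165 -0.0011  0.9999]
 [-0.0019 -1.     -0.0011]]
tool shift [-1.7 49.3  6.1] heading x 0.95 turn ay -0.25 rows 1.2019632857325724
tilt of y [-0.11 -0.06]
disc side (array([0.528355  , 0.37139469]), 0.04681788757443428, array([0.52659991, 0.37202209]), array([42.78847504, 45.91019821]))
```

View pics/s12c.png

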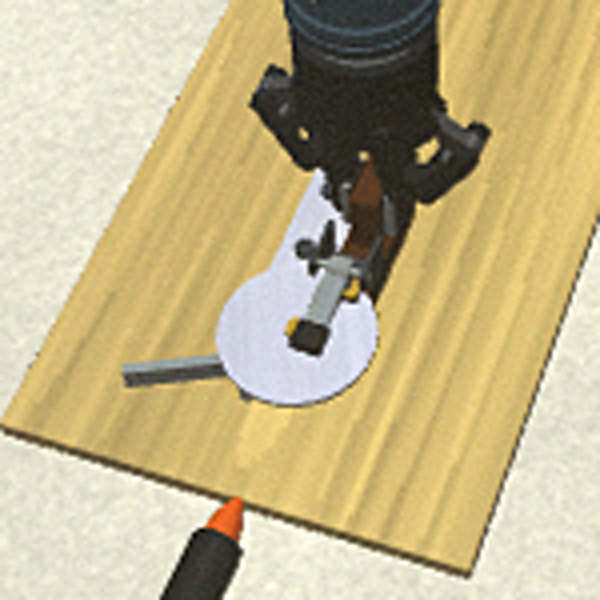

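View pics/t12c.png

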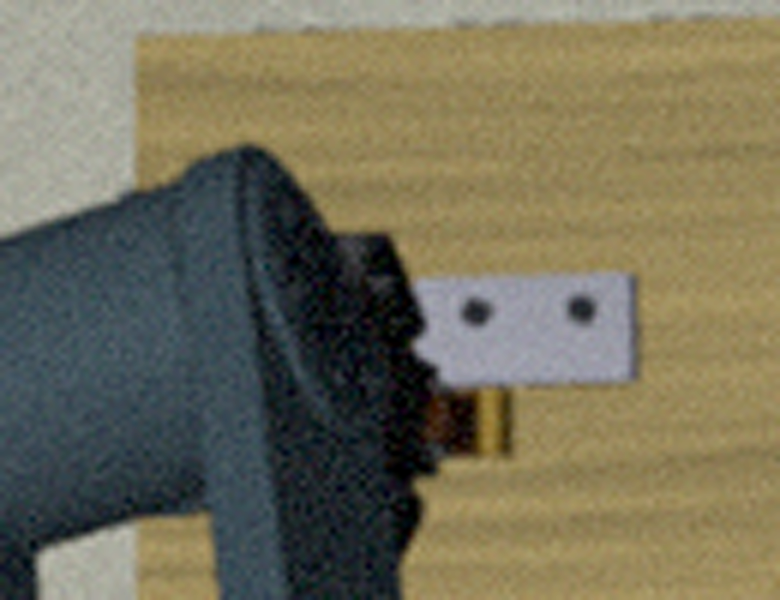

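```bash
python3 -m jog '[[-3,0,7,0,-0.2,0,1],[0,12,0,0,0,0,1],[0,12,0,0,0,0,1],[0,10,0,0,0,0,1],[0,7,0,0,0,0,1],[0,4,0,0,0,0,1],[0,0,0,0,0,0,1],[0,0,0,0,0,0,1]]'; python3 -m jog '[[0,2,0,0,0,0,1],[0,0,0,0,0,0,1]]';python3 - <<'E'
from meas import *
s=camera('side');cv2.imwrite('pics/s13.png',s)
st();crop(s,190,270,340,420,4,'s13c.png')
E
```

```text
time_s: 22.05
eef_pos: [0.5134, 0.2978, 0.0473]
eef_rot: [-0.707, 0.707, 0.007, -0.007]
wrist_force: [0.4, 0.2, -6.6]
opening: 0.202
time_s: 22.22
eef_pos: [0.5139, 0.298, 0.046]
eef_rot: [0.707, -0.707, -0.007, 0.007]
wrist_force: [-0.5, -0.2, -7.8]
opening: 0.204
22.2667 [0.5138 0.298  0.0461] F [ 0.1 -0.3 -7.3] open 0.202
[[ 9.998e-01  7.000e-04 -2.020e-02]
 [ 2.020e-02  2.000e-04  9.998e-01]
 [ 7.000e-04 -1.000e+00  2.000e-04]]
```

View pics/s13c.png

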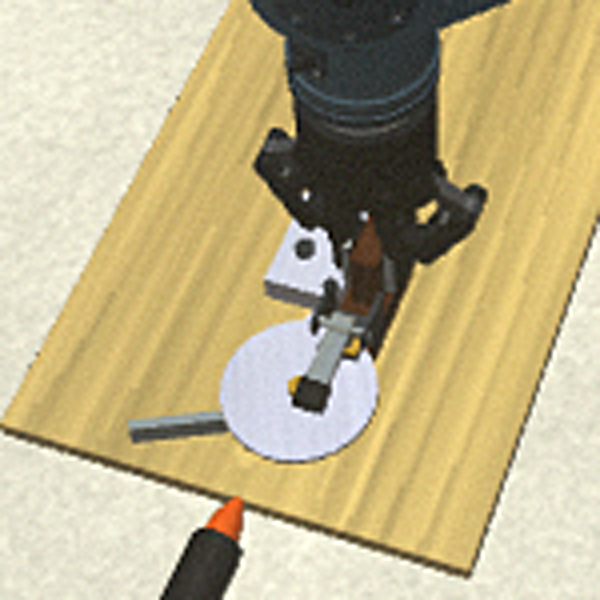

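```bash
python3 -m jog '[[0,2,0,0,0,0,1],[0,0,0,0,0,0,1]]'; python3 -m jog '[[0,1.5,0,0,0,0,1],[0,0,0,0,0,0,1],[0,0,0,0,0,0,1]]'
```

```text
time_s: 22.43
eef_pos: [0.5136, 0.2979, 0.0437]
eef_rot: [0.707, -0.707, -0.007, 0.007]
wrist_force: [-0.3, 0.4, -7.9]
opening: 0.205
time_s: 22.68
eef_pos: [0.5138, 0.298, 0.0426]
eef_rot: [0.707, -0.707, -0.007, 0.007]
wrist_force: [-0.5, -1.5, -3.9]
opening: 0.202
```

```bash
python3 -m jog '[[2,0.4,0,0,0,0,1],[2,0,0,0,0,0,1],[0,0,0,0,0,0,1]]'; python3 -m jog '[[1,0,0,0,0,0,1],[0,0,0,0,0,0,1]]'; python3 -m jog '[[1,0,0,0,0,0,1],[0,0,0,0,0,0,1]]'; python3 -m jog '[[1,0,0,0,0,0,1],[0,0,0,0,0,0,1]]'
```

```text
time_s: 22.93
eef_pos: [0.5176, 0.2983, 0.0424]
eef_rot: [0.707, -0.707, -0.007, 0.007]
wrist_force: [-3.3, -0.8, 0.9]
opening: 0.202
time_s: 23.1
eef_pos: [0.5183, 0.2983, 0.0423]
eef_rot: [0.707, -0.707, -0.007, 0.007]
wrist_force: [-4.9, -0.4, 2.0]
opening: 0.203
time_s: 23.27
eef_pos: [0.5193, 0.2984, 0.0423]
eef_rot: [0.707, -0.707, -0.007, 0.007]
wrist_force: [-4.9, -0.6, 2.7]
opening: 0.205
time_s: 23.43
eef_pos: [0.5203, 0.2985, 0.0423]
eef_rot: [0.707, -0.707, -0.007, 0.007]
wrist_force: [-5.0, -0.8, 2.9]
opening: 0.205
```

```bash
python3 -m jog '[[1,-0.4,0,0,0,0,1],[0,0,0,0,0,0,1]]'; python3 -m jog '[[1,0,0,0,0,0,1],[0,0,0,0,0,0,1]]'; python3 -m jog '[[1,0,0,0,0,0,1],[0,0,0,0,0,0,1]]'
```

```text
time_s: 23.6
eef_pos: [0.5205, 0.2985, 0.0423]
eef_rot: [0.707, -0.707, -0.007, 0.008]
wrist_force: [-7.0, -0.9, 3.0]
opening: 0.203
time_s: 23.77
eef_pos: [0.5207, 0.2984, 0.0423]
eef_rot: [0.707, -0.707, -0.006, 0.009]
wrist_force: [-9.9, 0.1, 5.6]
opening: 0.203
time_s: 23.93
eef_pos: [0.5207, 0.2985, 0.0424]
eef_rot: [-0.707, 0.707, 0.005, -0.009]
wrist_force: [-13.6, -1.7, 9.3]
opening: 0.198
```

```bash
python3 -m jog '[[-1.3,-0.8,0,0,0,0,1],[0,0,0,0,0,0,1]]'; python3 -m jog '[[0,0,-4,0,0,0,1],[0,0,-5,0,0,0,1],[0,0,-5,0,0,0,1],[0,0,0,0,0,0,1]]';  python3 -m jog '[[0,0,-5,0,0,0,1],[0,0,-5,0,0,0,1],[0,0,-5,0,0,0,1],[0,0,0,0,0,0,1]]'; python3 -c "
from h import *
st();s=camera('side');cv2.imwrite('pics/s14.png',s);crop(s,200,270,330,400,5,'s14c.png')"
```

```text
time_s: 24.1
eef_pos: [0.5206, 0.2985, 0.0426]
eef_rot: [0.707, -0.707, -0.006, 0.008]
wrist_force: [-6.7, 1.2, 0.1]
opening: 0.203
time_s: 24.43
eef_pos: [0.5209, 0.2846, 0.0423]
eef_rot: [0.708, -0.707, -0.006, 0.008]
wrist_force: [-5.5, 2.3, -1.7]
opening: 0.202
time_s: 24.77
eef_pos: [0.5213, 0.2696, 0.0424]
eef_rot: [0.708, -0.707, -0.006, 0.008]
wrist_force: [-5.4, 3.2, -3.2]
opening: 0.197
24.7667 [0.5213 0.2696 0.0424] F [-5.4  3.2 -3.2] open 0.197
[[ 0.9998 -0.0027 -0.0203]
 [ 0.0203  0.0012  0.9998]
 [-0.0027 -1.      0.0013]]
```

View pics/s14c.png

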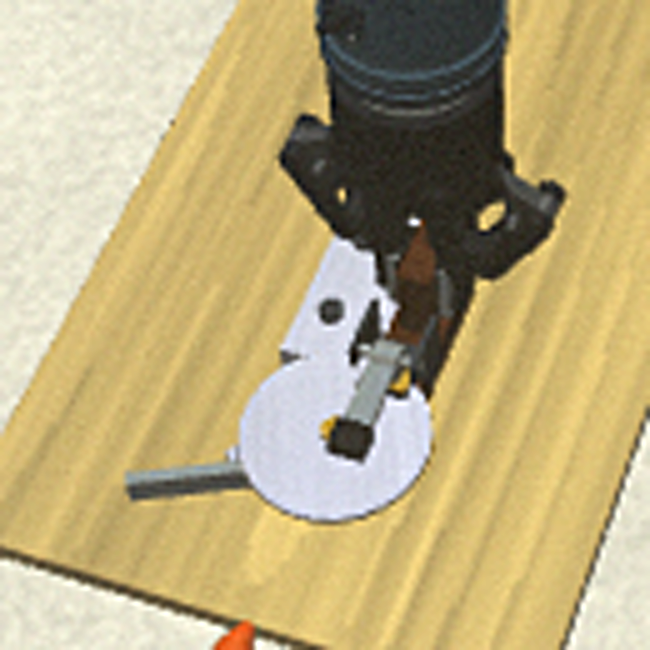

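```bash
python3 -m jog '[[0,0.3,-5,0,0,0,1],[0,0,-5,0,0,0,1],[0,0,-5,0,0,0,1],[0,0,-5,0,0,0,1],[0,0,0,0,0,0,1]]';  python3 -m jog '[[0,0,-5,0,0,0,1],[0,0,-5,0,0,0,1],[0,0,-3,0,0,0,1],[0,0,0,0,0,0,1]]'; python3 -m jog '[[0,0,-2,0,0,0,1],[0,0,0,0,0,0,1]]'
```

```text
time_s: 25.23
eef_pos: [0.5219, 0.2498, 0.0423]
eef_rot: [0.708, -0.707, -0.006, 0.008]
wrist_force: [-5.2, 3.0, -1.9]
opening: 0.2
time_s: 25.57
eef_pos: [0.5223, 0.2369, 0.0423]
eef_rot: [0.708, -0.707, -0.007, 0.008]
wrist_force: [-5.2, 3.1, -1.6]
opening: 0.2
time_s: 25.73
eef_pos: [0.5224, 0.2352, 0.0423]
eef_rot: [0.708, -0.706, -0.007, 0.008]
wrist_force: [-5.0, 4.5, -3.0]
opening: 0.204
```

```bash
python3 -m jog '[[0,0,-2,0,0,0,1],[0,0,0,0,0,0,1]]'; python3 -m jog '[[0,0,-1.5,0,0,0,1],[0,0,0,0,0,0,1]]'; python3 -m jog '[[0,0,-1,0,0,0,1],[0,0,0,0,0,0,1]]'; python3 -m jog '[[0,0,-1,0,0,0,1],[0,0,0,0,0,0,1]]'
```

```text
time_s: 25.9
eef_pos: [0.5224, 0.2333, 0.0423]
eef_rot: [0.708, -0.706, -0.007, 0.008]
wrist_force: [-4.2, 4.3, -1.7]
opening: 0.202
time_s: 26.07
eef_pos: [0.5225, 0.2318, 0.0423]
eef_rot: [0.708, -0.706, -0.007, 0.008]
wrist_force: [-5.7, 4.3, -2.4]
opening: 0.202
time_s: 26.23
eef_pos: [0.5225, 0.2309, 0.0423]
eef_rot: [0.708, -0.706, -0.007, 0.008]
wrist_force: [-4.1, 4.9, -2.6]
opening: 0.2
time_s: 26.4
eef_pos: [0.5225, 0.2299, 0.0423]
eef_rot: [0.708, -0.706, -0.007, 0.008]
wrist_force: [-4.6, 5.2, -1.9]
opening: 0.204
```

```bash
python3 -m jog '[[0.3,0,-1,0,0,0,1],[0,0,0,0,0,0,1]]'; python3 -m jog '[[0.3,0,-1,0,0,0,1],[0,0,0,0,0,0,1]]'; python3 -m jog '[[0,0,-1,0,0,0,1],[0,0,0,0,0,0,1]]'
```

```text
time_s: 26.57
eef_pos: [0.5227, 0.2293, 0.0423]
eef_rot: [0.708, -0.706, -0.007, 0.008]
wrist_force: [-4.3, 6.5, -2.0]
opening: 0.206
time_s: 26.73
eef_pos: [0.5227, 0.2292, 0.0423]
eef_rot: [0.708, -0.706, -0.007, 0.008]
wrist_force: [-5.3, 10.9, -2.6]
opening: 0.202
time_s: 26.9
eef_pos: [0.5227, 0.229, 0.0423]
eef_rot: [0.709, -0.705, -0.007, 0.008]
wrist_force: [-5.0, 14.0, -3.2]
opening: 0.2
```

```bash
python3 -c "
from h import *
st();s=camera('side');cv2.imwrite('pics/s15.png',s);crop(s,200,270,330,400,5,'s15c.png')
t=camera('top');cv2.imwrite('pics/t15.png',t);crop(t,140,200,250,280,7,'t15c.png')"
```

```text
26.9 [0.5227 0.229  0.0423] F [-5.  14.  -3.2] open 0.2
[[ 0.9998 -0.0018 -0.0211]
 [ 0.0211  0.0049  0.9998]
 [-0.0017 -1.      0.005 ]]
```

View pics/s15c.png

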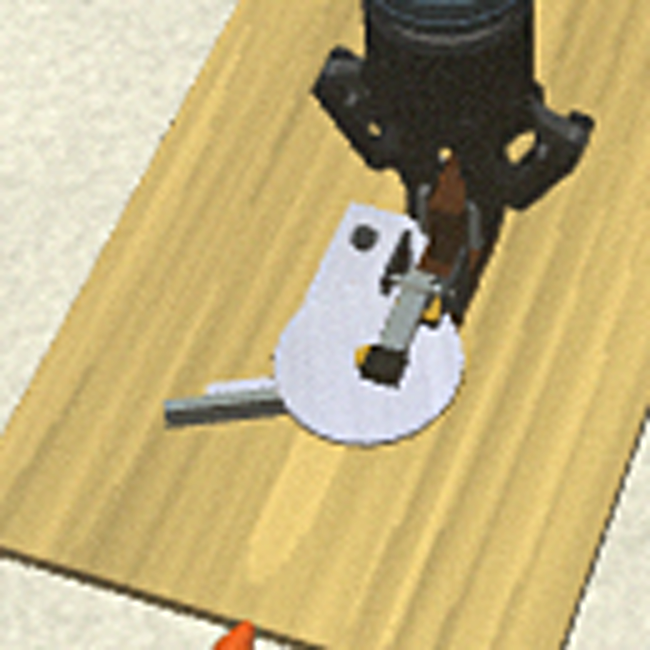

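View pics/t15c.png

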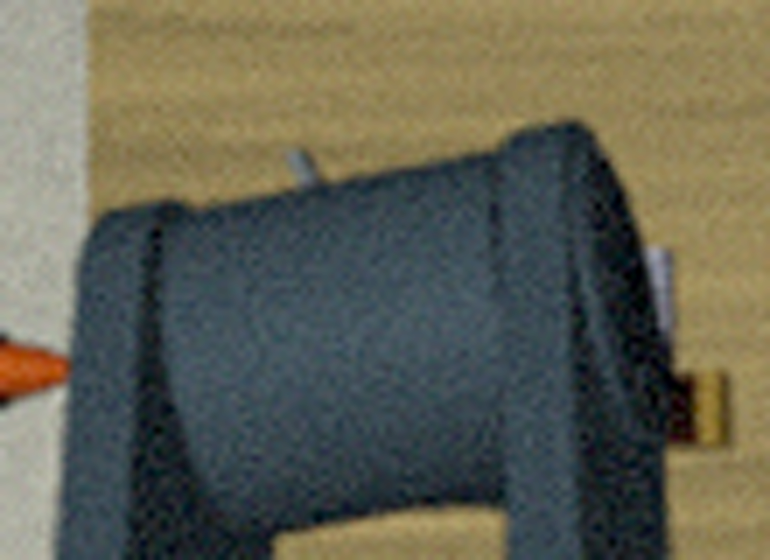

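```bash
python3 -m jog '[[-0.4,0.2,1.3,0,0,0,1],[0,0,0,0,0,0,1]]'; python3 -m jog '[[0,0.2,0.5,0,0,0,1],[0,0,0,0,0,0,1]]'; python3 -m jog '[[0,0,0,0,0,0,-1],[0,0,0,0,0,0,-1],[0,0,0,0,0,0,-1],[0,0,0,0,0,0,-1],[0,0,0,0,0,0,-1],[0,0,0,0,0,0,-1],[0,0,0,0,0,0,-1]]'; python3 -c "
from h import *
go(.5215,.229,.043,1.2)"
```

```text
time_s: 27.17
eef_pos: [0.5227, 0.2291, 0.0423]
eef_rot: [0.708, -0.706, -0.007, 0.008]
wrist_force: [-5.6, 8.7, -1.9]
opening: 0.203
time_s: 27.33
eef_pos: [0.5227, 0.229, 0.0423]
eef_rot: [0.708, -0.706, -0.007, 0.008]
wrist_force: [-5.8, 6.1, 0.7]
opening: 0.202
time_s: 27.92
eef_pos: [0.5241, 0.2273, 0.0424]
eef_rot: [0.707, -0.707, -0.007, 0.007]
wrist_force: [-0.2, -0.3, 0.0]
opening: 1.001
27.9167 [0.5241 0.2273 0.0424] F [-0.2 -0.3  0. ] open 1.001
[[ 9.998e-01  4.000e-04 -2.000e-02]
 [ 2.000e-02  1.000e-04  9.998e-01]
 [ 4.000e-04 -1.000e+00  0.000e+00]]
tool shift [-2.6 -0.6  1.8] heading x 1.14 turn ay -0.06 rows 0.0626915673972199
tilt of y [0.02 0.  ]
```

Rise straight up, then move back toward the middle to clear the top view.

```bash
python3 -m jog '[[0,-10,0,0,0,0,-1],[0,-20,0,0,0,0,-1],[0,-30,0,0,0,0,-1],[0,-35,0,0,0,0,-1],[0,-30,0,0,0,0,-1],[0,0,-20,0,0,0,-1],[0,0,-38,0,0,0,-1],[0,0,-38,0,0,0,-1]]'; python3 -m jog '[[0,0,-38,0,0,0,-1],[0,0,-38,0,0,0,-1],[0,0,-38,0,0,0,-1],[0,0,-38,0,0,0,-1],[0,0,-38,0,0,0,-1],[0,0,-38,0,0,0,-1],[0,0,-20,0,0,0,-1],[0,0,0,0,0,0,-1]]';  python3 - <<'E'
from meas import *
st();s=camera('side');cv2.imwrite('pics/s16.png',s);crop(s,200,270,330,400,5,'s16c.png')
t=camera('top');cv2.imwrite('pics/t16.png',t);crop(t,140,200,250,280,7,'t16c.png')
E
```

```text
time_s: 28.58
eef_pos: [0.5262, 0.1313, 0.1692]
eef_rot: [0.707, -0.707, -0.009, 0.007]
wrist_force: [-0.4, -1.2, -1.0]
opening: 0.995
time_s: 29.25
eef_pos: [0.5311, -0.121, 0.1684]
eef_rot: [-0.706, 0.708, 0.006, -0.005]
wrist_force: [-0.3, -0.3, -0.4]
opening: 1.002
29.25 [ 0.5311 -0.121   0.1684] F [-0.3 -0.3 -0.4] open 1.002
[[ 0.9999  0.0014 -0.0156]
 [ 0.0156 -0.002   0.9999]
 [ 0.0014 -1.     -0.002 ]]
```

View pics/s16c.png

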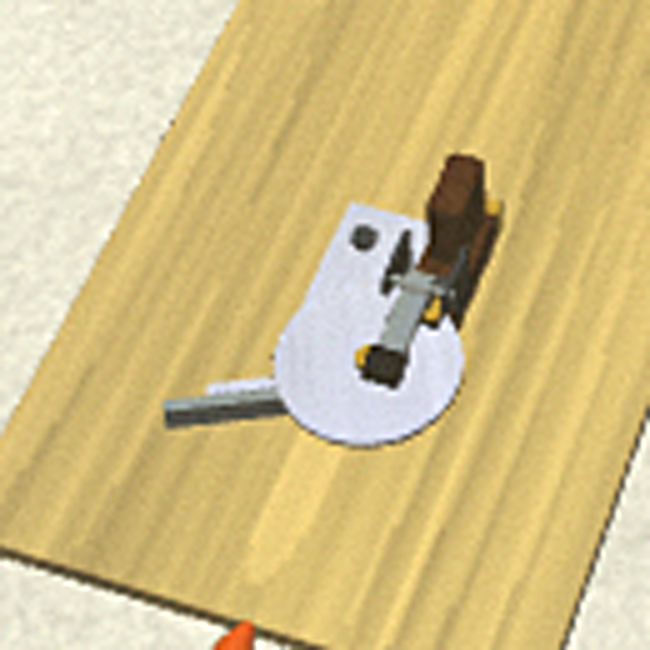

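View pics/t16c.png

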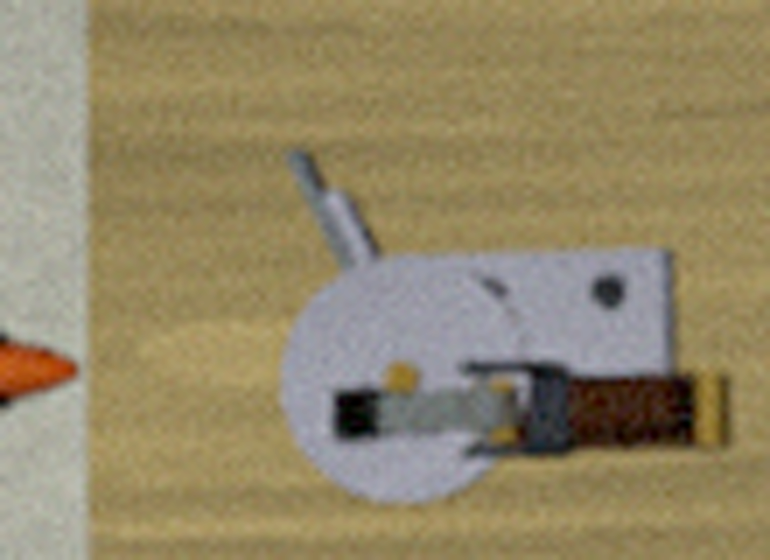

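View pics/t16.png

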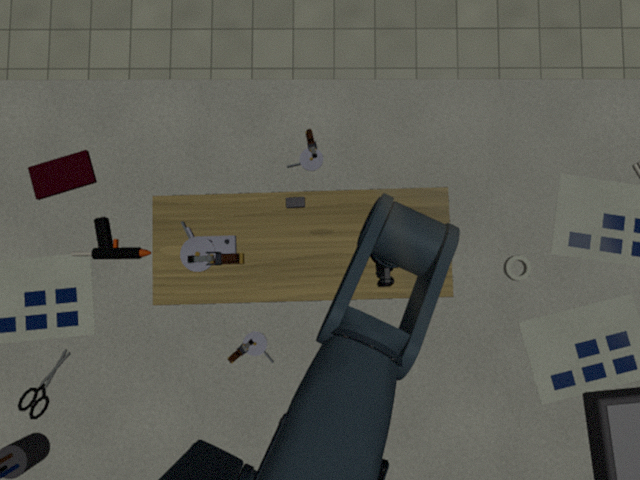

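```bash
python3 - <<'E'
from meas import *
for n,a in(("t10",(375,212,412,237)),("t16",(175,215,205,236))):
    t=cv2.imread(f"pics/{n}.png");c,f=up(t,a);m=((c[...,0]-c[...,2])>-22).astype(np.uint8)
    k=big(m).reshape(-1,2);L={}
    H=m.shape[0]; ys=range(30,H-18,3)
    e=np.array([[np.where(m[y])[0].min(),y] for y in ys if m[y].any()]);r=np.array([[np.where(m[y])[0].max(),y] for y in ys if m[y].any()])
    for q,nm in((e,"outer"),(r,"inner")):
        P=W(f,q,.029);d,_=line(P);d=d*np.sign(d[0]);print(n,nm,np.degrees(np.arctan2(d[1],d[0])).round(2))
    # width at rows
    print([(y,int(b-a_)) for (a_,y),(b,_) in zip(e,r)][::5])
E
```

```text
t10 outer 25.0
t10 inner 40.39
[(np.int64(45), 9), (np.int64(60), 23), (np.int64(75), 23), (np.int64(90), 41), (np.int64(105), 42), (np.int64(120), 42)]
t16 outer 25.73
t16 inner 43.49
[(np.int64(39), 14), (np.int64(54), 25), (np.int64(69), 28), (np.int64(84), 43), (np.int64(99), 43)]
```

```bash
python3 -c "
from bench import *
print(hand_in())"
```

```text
the job is handed in; nothing more can be done
None
```

The job is done and handed in at about 29 s. The gauge is lying home against the loose bracket, released and still locked, with that leaf pushed round to match the set one.

- **Setting the angle:** I took the largest of the three gauges, the one on the board, and slid it home on the right-hand bracket. The wrist read about 16 N at the stop, of which about 5 N was sliding friction. The blade lay flush with the set leaf.
- **Locking:** I pressed the lever down to a hard stop while the gauge sat there. The wrist only registered the push at the end (up to 16 N), and I did not see the expected 8 N on the way down. The pictures afterwards show the lever level, and the blade still pointed the same way after pushing the other leaf.
- **Moving the leaf:** I carried the gauge to the left-hand bracket and slid it home there, with about 14 N at the wrist. I then released it and moved the arm clear.

**Last checks:**
- The blade's outer edge measured 25.0° at the set bracket and 25.7° at the loose one, which is within the noise of the images.
- The blade and leaf together were equally wide at both brackets, so I see no gap.
- The lever was still level after release.
- The battery, glue gun and tape roll are at the same pixels as at the start.

The first camera estimate of the set corner was 2 to 3 mm off. I corrected it from where the gauge actually stopped.

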